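# Stop down the bench lamp and switch it on

### The job

The bench lamp is off and must be lit only as a pinhole beam. Flick the wheel on its front round by the lobes on its edge with a fingertip, click by click, until the smallest hole has clicked into place behind the exit ring at the bottom; only then press the button on top of the lamp all the way down and let it go. Nothing is picked up: the lamp stays where it stands, and so do the rock, the dish and the felt pen.

Things in the scene. Friction and masses are not known exactly. Their poses are not given: they have to be found in the camera images.
- lamp: white box-shaped bench lamp, loose, 1.6 kg: housing 120 x 110 mm, top 86 mm above the bench, black front plate. Origin: centre of the underside, on the bench. x runs from front to back (the front with the wheel, -x, faces the robot within about 25 degrees), y to the left seen from the robot, z up
- wheel_center (a point): centre of the stop wheel, 75 mm in front of the lamp's origin and 66 mm up; axes as the lamp's. Upright aluminium disc, 68 mm wide, 10 mm thick along x; six round lobes on its edge, 10 mm wide, centred 40 mm and ending 45 mm from the axis. At a click stop two lobes stand 30 degrees left and right of the top (20 mm aside, 35 mm above the axis), clear of the housing's top, 20 mm above the axis
- stop_wheel (a joint): turn of the wheel, rad, endless both ways, with a click stop every 60 degrees (1.047). 0 (or any full turn): smallest hole at the window; at -1 to -5 clicks the next larger ones in turn. Grows as the lobes at the top move right (lamp -y). 3 to 5 N at a lobe moves it; let go with a lobe past the very top (half a click) it snaps on to the next stop, before that it snaps back
- pinhole (a point): centre of the smallest of the wheel's six round holes, half-way through the disc; turns with the wheel. The holes, 4, 6.5, 9, 12, 15 and 18 mm wide in turn, lie 24 mm from the axis, in line with the gaps between the lobes
- window (a point): 24 mm straight below the wheel's centre, 42 mm above the bench, in the disc's middle plane: here the lamp's white round window behind the disc and the dark exit ring (27 mm) in front of it face each other. The hole standing here is the one in use; axes as the lamp's
- lamp_button_top (a point): centre of the top face of the round grey button (20 mm diameter, in a dark collar of 36 mm) on top of the lamp, right of its middle; about 103 mm above the bench. It is pressed straight down
- lamp_button (a joint): travel of the button, m: 0 = up, 0.005 = fully down, which takes 4 N; a spring brings it back up
- specimen: dark rock, 42 x 56 x 40 mm, loose on the bench in front of the lamp; not to be touched; origin at its underside
- dish: clear round dish, 63 mm wide and 15 mm high, loose on the bench left of the lamp; not to be touched; origin at its underside
- felt_pen: white felt pen with black cap, 124 mm long, 16 mm thick, loose on the bench right of the lamp; not to be touched; origin at its underside

How it is judged:
By the outcome, as a careful person would: the job done as asked, in the order asked, and still so for the second after the job is handed in, with the robot touching nothing.
It also fails if it takes over 48 s, if anything falls off the work surface, if the arm or the gripper's body presses on something with over 40 N, if the wrist force passes 120 N, or if a joint passes its speed limit or range.

### The arm

A 6-joint arm with a two-finger parallel gripper is mounted at the origin on a cart in front of the work surface, level with it; the furniture and walls round the work are solid. World frame = base frame: x ahead of the robot, y to its left, z up, the work surface at z = 0. Lengths are in m, angles in rad, forces in N, time in s.
With the tool pointing down it reaches from about 0.4 to 0.925 m from the base axis. Payload 12.5 kg.
Tool frame: the origin (TCP) lies at the very end of the fingers, on their centre line; the grasp point (between the pads) lies 19 mm behind it; x points along the fingers, z is the direction in which the jaws open and shut, and the axes are right-handed (so a half turn about x gives the same grasp; the last joint's range is limited). The gripper opens to 95 mm and grips with 3 to 60 N. Pads are 20 mm wide; open, the fingers measure 119 mm over their backs; the gripper's body (75 mm by 180 mm) begins 59 mm behind the grasp point.
Start: joints at [1.003, 0.491, 1.559, -0, 1.092, -0.106], TCP at [0.278, 0.56, 0.183] pointing down, gripper open.
Joint ranges: [-3.1, 3.1], [-0.84, 2.19], [0.05, 2.79], [-1.13, 4.28], [0.06, 2.93], [-2.69, 2.69]. Speed limits (rad/s): [2.22, 2.22, 2.79, 3.14, 3.14, 3.14].

### API

Orientations are given as a rotation vector (axis times angle).
In Python, from station import r gives the robot as it stands. The module is installed in compiled form; this text tells all that it offers.
- The arm moves only by the tool step_arm, never from a script. Its argument "increments" is one flat list of numbers, 6 for each row, row after row: the shift along the tool's x, y, z in mm, then the turn, a rotation vector about the tool's x, y, z in rad. In form: [dx, dy, dz, ax, ay, az, dx, dy, dz, ax, ay, az, ...]. A call has 1 to 8 rows; each row is the pose to reach, as a shift and turn from the pose commanded when the call began, along the tool's axes at that moment; what a row does not reach only later rows make up. A row lasts 1/12 s, in which the tool goes at most 41.7 mm and 7.16 degrees, less where a joint would pass 70% of its speed; a pose out of reach is approached as far as the arm can. A call with a gripper value outside its range is refused whole. "fingers" is the gripper command: -1 is fully open, 1 is shut, values between are in proportion, set as the call begins (left out, the last holds). The fingers move at their own pace and stop on an object; "grip_force" is the grip in N (left out, the last holds). Time passes only in rows, so rows that repeat a pose let the fingers close. It gives the time, the measured TCP pose, the force and the opening at its end, in the units of the state.
- r.read_state(): the state, without advancing time (a new reading comes with each control period).
- r.grab_frame(name): name is "side" or "top"; returns a dict with "img" (384x512x3 uint8, blue, green, red), "intrinsics" (3x3 intrinsics, pixels), "origin" and "orientation" of the camera in the world. Camera axes: x right, y down, z forward; pixel columns grow to the right and rows downward; lengths in m; the calibration is good to about 2 mm. A picture is of the moment at which its call begins. There is no depth.
- r.sign_off(): hands the job in, once; it reports no verdict.
Trained networks look in the newest picture that a camera, given by its name, has taken for a name from the list of things; names that differ only in an ending like _2 or _b are one class to them, and where a whole thing is asked for, a point or a joint stands for the part that bears it (a point fixed in the world has none). Each returns a list of dicts, best first, with "p" (0 to 1); they miss things now and then, are a little off and sometimes report something else, mostly with a low value. They report only what shows in the picture. A call takes as long as a camera call.
- r.masks_of(camera, thing): "region" (384x512 bool, what is visible of it) and "box" ([left, top, right, bottom] in pixels, round what is visible of it).
The state is a dict: "t": time; "joint_pos": joint angles; "qd": joint speeds; "joint_torque": joint torques, N m; "position": TCP position; "tcp_rot": TCP orientation; "wrist_force": force on the tool from outside, world axes, zero at the start; "torque": the same for the moment, N m; "grip_width": finger opening in m.
Only numpy, scipy, OpenCV 4.12 (cv2) and the standard library are available. Lean on these libraries where they do the work, as an engineer would, in place of code of your own. Each camera call takes 0.05 s, during which the arm holds its last target.

## Working session

There is one attempt and no reset: what is moved stays moved. The work goes in short steps, Python scripts to look and compute and a tool call to move; the robot and the scene stay as the last step left them, time stands still between calls to the robot, and variables do not carry over. Pictures are saved under pics/ and viewed, and the job is handed in when it is done.

Besides the shell and the picture viewer there is one more tool, called after ">>>" as a command line: name --argument value ..., lists and objects as JSON in quotes. step_arm: Moves the arm, as the interface text tells. Its arguments: {"type":"object","properties":{"increments":{"type":"array","items":{"type":"number"}},"fingers":{"type":"number"},"grip_force":{"type":"number"}},"required":["increments"]}

```bash
mkdir -p pics; python3 - <<'E'
from station import r
import cv2,numpy as np
s=r.read_state(); print({k:np.round(v,3).tolist() for k,v in s.items()})
for n in("side","top"):
    f=r.grab_frame(n); cv2.imwrite(f"pics/{n}0.png",f["img"]); print(n,np.round(f["intrinsics"],1).tolist(),np.round(f["origin"],4),np.round(f["orientation"],4).tolist())
    for t in["lamp","stop_wheel","lamp_button_top","pinhole","specimen","dish","felt_pen"]:
        m=r.masks_of(n,t); print(t,[(round(a["p"],2),a["box"],) for a in m[:2]])
E
```

```text
{'t': 0.0, 'joint_pos': [1.003, 0.492, 1.559, 0.0, 1.092, -0.106], 'qd': [-0.002, -0.001, -0.001, -0.0, 0.001, -0.002], 'joint_torque': [0.001, -61.265, -25.819, 0.069, 0.048, -0.0], 'position': [0.278, 0.559, 0.182], 'tcp_rot': [-0.863, 1.394, 0.862], 'wrist_force': [0.36, -0.353, -0.772], 'torque': [-0.027, -0.025, 0.04], 'grip_width': 0.095}
side [[355.5, 0.0, 255.5], [0.0, 355.5, 190.4], [0.0, 0.0, 1.0]] [ 0.3743 -0.6353  0.5909] [-2.1611, 0.19, -0.0906]
lamp [(0.15, [290.5, 169.7, 300.1, 181.1])]
stop_wheel [(0.71, [248.8, 181.9, 274.0, 213.9])]
lamp_button_top [(0.6, [289.9, 172.5, 300.1, 179.1])]
pinhole [(0.96, [250.7, 179.4, 272.9, 213.0])]
specimen [(0.71, [219.3, 225.8, 236.3, 248.1])]
dish [(0.62, [216.3, 169.4, 236.0, 180.6])]
felt_pen [(0.56, [241.9, 281.6, 298.2, 307.9])]
top [[473.6, 0.0, 252.6], [0.0, 473.6, 195.6], [0.0, 0.0, 1.0]] [0.4019 0.0686 1.0717] [-2.1923, 2.147, -0.1099]
lamp [(0.58, [189.7, 128.8, 267.6, 212.9])]
stop_wheel [(0.58, [224.1, 181.3, 258.9, 202.3]), (0.15, [192.7, 121.3, 267.7, 217.2])]
lamp_button_top [(0.48, [223.8, 135.0, 239.1, 150.0])]
pinhole [(0.63, [223.5, 180.1, 258.5, 202.5])]
specimen [(0.66, [263.7, 229.0, 290.1, 246.9])]
dish [(0.74, [124.7, 213.2, 154.4, 243.7])]
felt_pen [(0.74, [342.7, 186.6, 376.2, 235.2])]
```

View pics/side0.png

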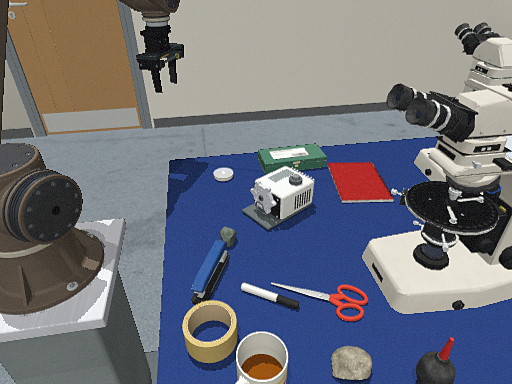

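View pics/top0.png

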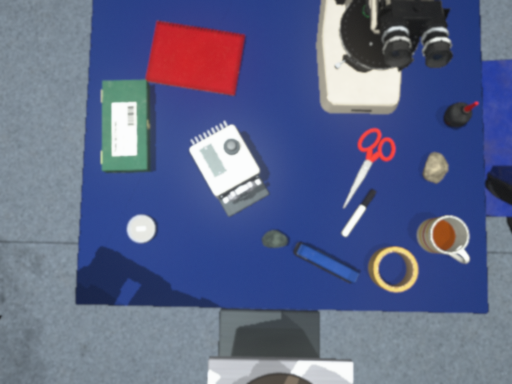

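```bash
python3 - <<'E'
import cv2
a=cv2.imread("pics/side0.png")[150:270,200:340]; cv2.imwrite("pics/s0c.png",cv2.resize(a,None,fx=5,fy=5,interpolation=cv2.INTER_CUBIC))
a=cv2.imread("pics/top0.png")[110:230,170:310]; cv2.imwrite("pics/t0c.png",cv2.resize(a,None,fx=5,fy=5,interpolation=cv2.INTER_CUBIC))
E
```

```text
(no output)
```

View pics/s0c.png

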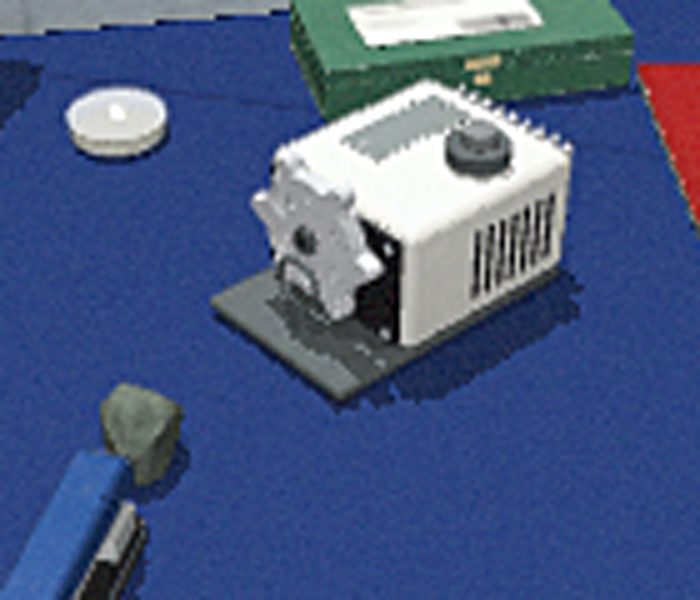

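View pics/t0c.png

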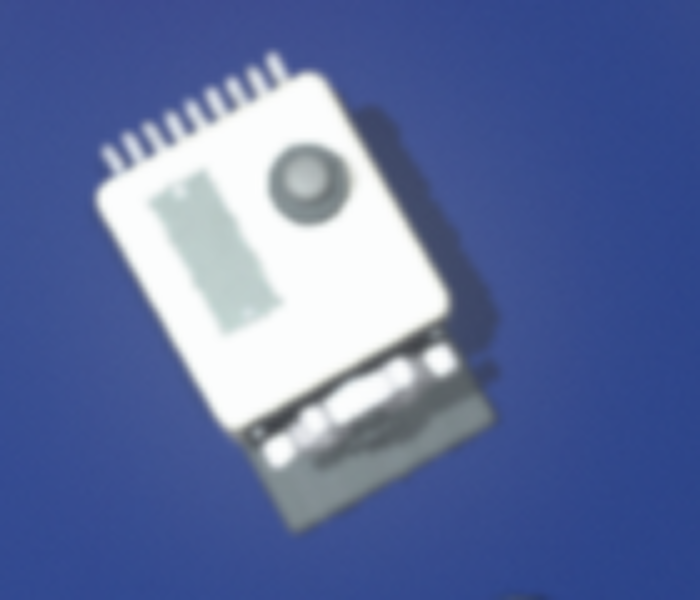

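```bash
cat > h.py <<'E'
import numpy as np,cv2
from scipy.spatial.transform import Rotation as R
def cam(f): return np.array(f["intrinsics"]),np.array(f["origin"]),R.from_rotvec(np.array(f["orientation"]).ravel()).as_matrix() if np.size(f["orientation"])==3 else np.array(f["orientation"])
def proj(c,P):
    K,o,M=c; q=(np.atleast_2d(P)-o)@M@K.T; return q[:,:2]/q[:,2:]
def back(c,uv,z):
    K,o,M=c; d=np.c_[np.atleast_2d(uv),np.ones(len(np.atleast_2d(uv)))]@np.linalg.inv(K).T@M.T
    return o+d*((z-o[2])/d[:,2])[:,None]
def rectify(f,fun,us,vs):
    U,V=np.meshgrid(us,vs); P=fun(U.ravel(),V.ravel()); uv=proj(cam(f),P).astype(np.float32)
    return cv2.remap(f["img"],uv[:,0].reshape(U.shape),uv[:,1].reshape(U.shape),cv2.INTER_CUBIC)
E
python3 - <<'E'
from h import *
from station import r
f=r.grab_frame("top"); c=cam(f)
# top-plane corners from crop (lines intersections, px = 170+u/5)
w=f["img"].astype(int); g=(w.min(2)>150).astype(np.uint8)
n,l,st,ce=cv2.connectedComponentsWithStats(cv2.morphologyEx(g,cv2.MORPH_OPEN,np.ones((5,5))))
i=[k for k in range(1,n) if st[k][0]<240<st[k][0]+st[k][2] and st[k][1]<160<st[k][1]+st[k][3]]; print(st[i])
for name,uv in dict(corners=[(170+95/5,110+195/5),(170+325/5,110+68/5),(170+455/5,110+318/5),(170+225/5,110+435/5)]).items():
    P=back(c,uv,0.086); print(np.round(P,4)); e=np.diff(np.r_[P,P[:1]],axis=0); print(np.linalg.norm(e,axis=1),np.degrees(np.arctan2(e[:,1],e[:,0])),P.mean(0))
m=r.masks_of("top","lamp_button_top")[0]; ys,xs=np.nonzero(m["region"]); print("btn",back(c,[(xs.mean(),ys.mean())],0.1),len(xs))
print("btn crop",back(c,[(170+305/5,110+175/5)],0.103))
f2=r.grab_frame("side");c2=cam(f2)
m=r.masks_of("side","lamp_button_top")[0]; ys,xs=np.nonzero(m["region"]); print("btn side",back(c2,[(xs.mean(),ys.mean())],0.1))
print("dish",back(c,[(139.5,228.5)],.01),"pen",back(c,[(343,235),(375,188)],.01),"rock",back(c,[(264,247),(290,229)],.03))
E
```

```text
[[ 190  125   69   70 2811]]
[[0.5979 0.2058 0.086 ]
 [0.6547 0.11   0.086 ]
 [0.5486 0.0527 0.086 ]
 [0.4972 0.148  0.086 ]]
[0.11138786 0.12056366 0.10822921 0.1161342 ] [ -59.33087714 -151.64109085  118.36951988   29.87277052] [0.57462488 0.12911222 0.086     ]
btn [[0.60354447 0.11656911 0.1       ]] 95
btn crop [[0.60481041 0.11646913 0.103     ]]Traceback (most recent call last):
  File "<stdin>", line 13, in <module>
IndexError: list index out of range
```

```bash
cat >> h.py <<'E'
def lampfun(x,y,yaw):
    cs,sn=np.cos(yaw),np.sin(yaw); M=np.array([[cs,-sn,0],[sn,cs,0],[0,0,1]])
    return lambda P: np.atleast_2d(P)@M.T+[x,y,0]
def wheelpts(th):
    a=np.linspace(0,2*np.pi,60)
    return 
E
python3 - <<'E'
from h import *
from station import r
from scipy.optimize import minimize
f=r.grab_frame("top"); c=cam(f); fs=r.grab_frame("side"); cs_=cam(fs)
import pickle; pickle.dump((f,fs),open("f0.pkl","wb"))
g=cv2.GaussianBlur(f["img"],(0,0),0.7).min(2).astype(float)
def edges(p):
    L=lampfun(*p[:3]); s=0
    t=np.linspace(-.045,.045,40)
    xs=np.linspace(-.05,.05,40)
    def samp(P): 
        uv=proj(c,L(P)).astype(np.float32); return cv2.remap(g,uv[:,:1],uv[:,1:],cv2.INTER_LINEAR).mean()
    d=.003;z=lambda a:np.full(40,a)
    for sg in(-1,1):
        s+=samp(np.c_[xs,z(sg*(.055-d)),z(.086)])-samp(np.c_[xs,z(sg*(.055+d)),z(.086)])
    s+=samp(np.c_[z(-.06+d),t,z(.086)])-samp(np.c_[z(-.06-d),t,z(.086)])
    return -s
best=min((minimize(edges,[.5746+a,.1291+b,np.radians(y)],method="Nelder-Mead",options=dict(initial_simplex=np.array([[.5746+a,.1291+b,np.radians(y)]]*4)+np.r_[np.zeros((1,3)),np.diag([.003,.003,.03])])) for a in(-.003,.003) for b in(-.003,.003) for y in(27,29,31)),key=lambda q:q.fun)
p=best.x; print(p,np.degrees(p[2]),best.fun)
L=lampfun(*p)
out=[]
for ff in(f,fs):
    cc=cam(ff); im=cv2.resize(ff["img"],None,fx=6,fy=6,interpolation=cv2.INTER_CUBIC)
    def poly(P,col):
        uv=(proj(cc,L(P))+.5)*6-.5; cv2.polylines(im,[uv.round().astype(np.int32)],False,col,1)
    for z in(0,.086): poly(np.array([[-.06,-.055,z],[.06,-.055,z],[.06,.055,z],[-.06,.055,z],[-.06,-.055,z]]),(0,0,255))
    a=np.linspace(0,2*np.pi,60)
    for rr,x in((.034,-.08),(.045,-.08)): poly(np.c_[0*a+x,rr*np.cos(a),.066+rr*np.sin(a)],(0,255,0))
    poly(np.c_[0*a-.08,.0135*np.cos(a),.042+.0135*np.sin(a)],(255,0,255))
    u=(proj(cc,L([[-.02,0,.06]]))[0]*6).astype(int); cv2.imwrite("pics/ov%d.png"%len(out),im[u[1]-280:u[1]+280,u[0]-350:u[0]+350]); out.append(1)
us=np.linspace(.05,-.05,600); vs=np.linspace(.116,.016,600)
w=rectify(fs,lambda U,V:L(np.c_[0*U-.08,U,V]),us,vs); cv2.imwrite("pics/w0.png",w)
K=(np.linalg.inv(np.array([[np.cos(p[2]),-np.sin(p[2])],[np.sin(p[2]),np.cos(p[2])]]))@(np.array([.6048,.1165])-p[:2])); print("btn in lamp",K)
E
```

```text
[0.57760144 0.13171335 0.53567111] 30.69169355680992 -401.614990234375
btn in lamp [ 0.01562359 -0.026965  ]
```

View pics/ov0.png

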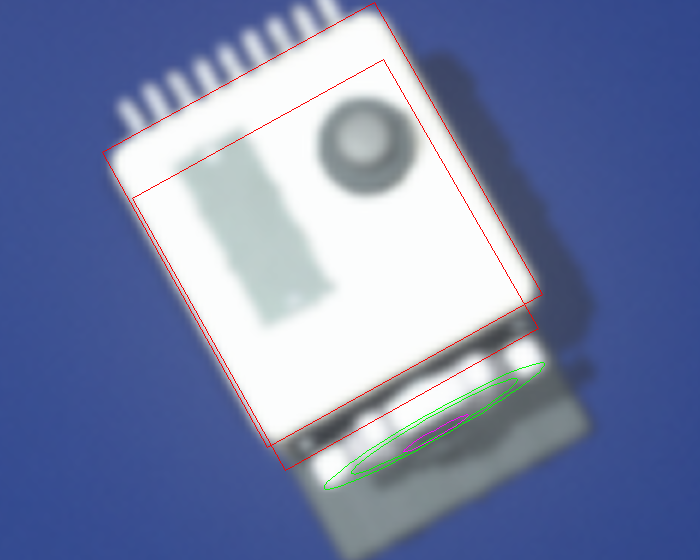

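View pics/ov1.png

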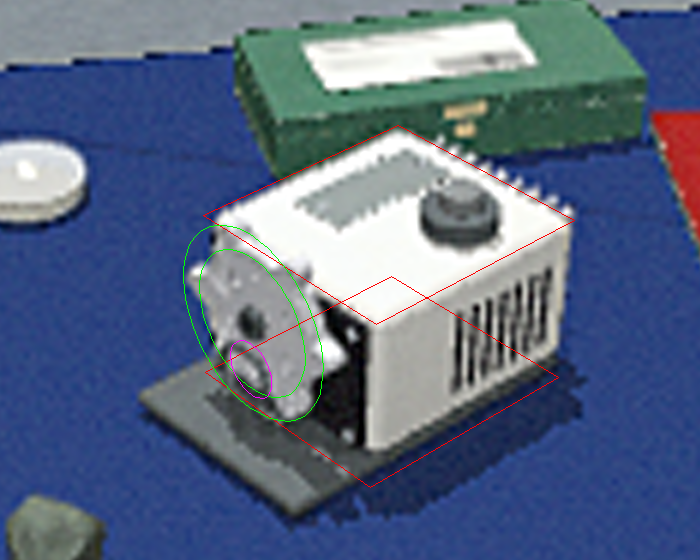

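View pics/w0.png

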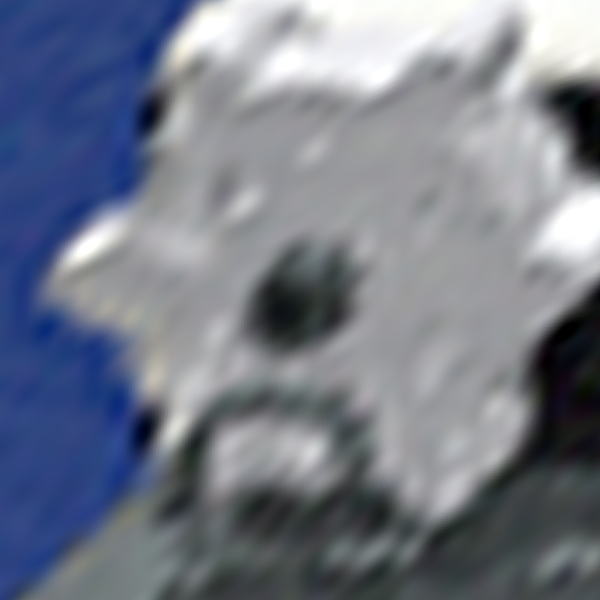

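```bash
cat >> h.py <<'E'
POSE=(.5776,.1317,.5357)
def wheelview(f,name,off=(0,0),S=600,m=.05):
    L=lampfun(*POSE); us=np.linspace(m,-m,S)-off[0]; vs=np.linspace(.066+m,.066-m,S)-off[1]
    w=rectify(f,lambda U,V:L(np.c_[0*U-.08,U,V]),us,vs); cv2.imwrite(name,w); return w
E
python3 - <<'E'
from h import *
from station import r
fr=[r.grab_frame("side") for _ in range(6)]
a=np.mean([f["img"].astype(float) for f in fr],0); print(np.std([f["img"].astype(float) for f in fr],0).mean())
f=fr[0]; np.save("side_avg0.npy",a)
crop=a[174:222,242:284]
lo,hi=90,255
im=np.clip((crop-lo)*255/(hi-lo),0,255).astype(np.uint8)
cv2.imwrite("pics/c1.png",cv2.resize(im,None,fx=12,fy=12,interpolation=cv2.INTER_CUBIC))
im=np.clip((crop-130)*255/(110),0,255).astype(np.uint8)
cv2.imwrite("pics/c2.png",cv2.resize(im,None,fx=12,fy=12,interpolation=cv2.INTER_NEAREST))
E
```

```text
2.2409118037975366
```

View pics/c1.png

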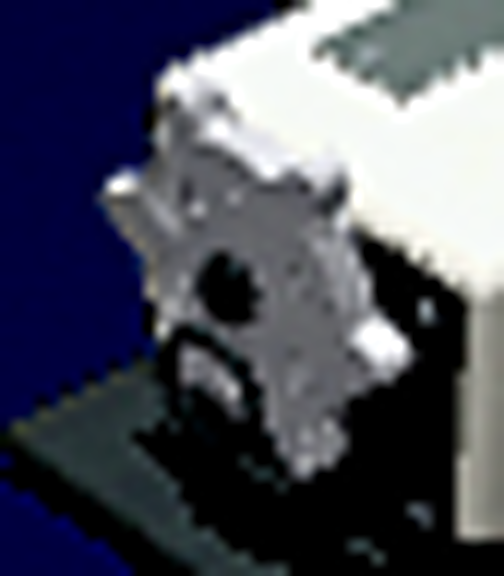

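View pics/c2.png

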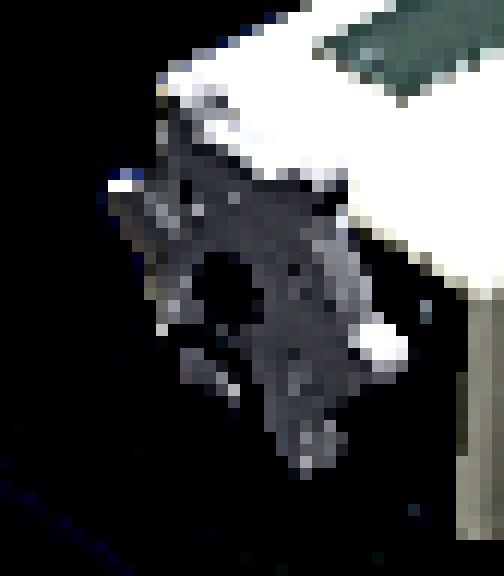

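```bash
cat > fit.py <<'E'
from h import *
D=[4,6.5,9,12,15,18]
def rendermap(c,k,pose,dz=0,ss=5,box=(238,170,288,226),th=None):
    """class map: returns dict of component weights per pixel: face, wall(normal ny,nz), plate, window, other"""
    K,o,M=c; x0,y0,x1,y1=box
    u=np.arange(x0-.5+.5/ss,x1-.5,1/ss); v=np.arange(y0-.5+.5/ss,y1-.5,1/ss)
    U,V=np.meshgrid(u,v); d=np.c_[U.ravel(),V.ravel(),np.ones(U.size)]@np.linalg.inv(K).T@M.T
    cs,sn=np.cos(pose[2]),np.sin(pose[2]); Rm=np.array([[cs,-sn,0],[sn,cs,0],[0,0,1]])
    ol=(o-[pose[0],pose[1],dz])@Rm; d=d@Rm
    t=(-.08-ol[0])/d[:,0]; P=ol+d*t[:,None]; y=P[:,1];z=P[:,2]-.066
    sy,sz=d[:,1]/d[:,0]*.01,d[:,2]/d[:,0]*.01   # shift across thickness
    a0=k*np.pi/3 if th is None else th   # cw rotation
    disc=y**2+z**2<.034**2
    for j in range(6):
        a=a0+np.pi/6+j*np.pi/3; disc|=(y+.04*np.sin(a))**2+(z-.04*np.cos(a))**2<.005**2   # angle cw from top; right=-y
    val=np.full(y.shape,np.nan); comp=np.zeros((y.size,5)) # face, wall const, wall upness, wall rightness, plate
    comp[disc,0]=1
    hub=y**2+z**2<.0065**2
    for i in range(6):
        a=np.pi+a0+i*np.pi/3
        cy,cz=-.024*np.sin(a),.024*np.cos(a); rr=D[i]/2000
        ins=(y-cy)**2+(z-cz)**2<rr*rr
        py,pz=y-cy,z-cz
        # exit param
        A=sy**2+sz**2;B=2*(py*sy+pz*sz);C=py**2+pz**2-rr*rr
        s=(-B+np.sqrt(np.maximum(B*B-4*A*C,0)))/(2*A)
        wall=ins&(s<1); thru=ins&(s>=1)
        comp[ins]=0
        ny=-(py+s*sy)/rr; nz=-(pz+s*sz)/rr
        comp[wall,1]=1; comp[wall,2]=nz[wall]; comp[wall,3]=-ny[wall]; comp[thru,4]=1
    ring=(y**2+(z+.024)**2<.0165**2)
    mask=disc&~ring&~(y**2+z**2<.0095**2)&(y**2+z**2<.0335**2)
    h=len(v)//ss;w=len(u)//ss
    red=lambda q:q.reshape(h,ss,w,ss,-1).mean((1,3))
    return red(comp),red(mask.astype(float))[...,0],red((y**2+z**2<.007**2).astype(float))[...,0]
E
cat > fitrun.py <<'E'
from fit import *
import pickle,sys
from station import r
def analyse(a,c,box=(238,170,288,226),verbose=True):
    img=a.mean(2)[box[1]:box[3],box[0]:box[2]]
    res=[]
    for k in range(6):
        best=None
        for dx in np.arange(-.004,.0041,.001):
            for dz in np.arange(-.004,.0041,.001):
                # shift in lamp y (image horizontal) and z
                p=(POSE[0]-np.sin(POSE[2])*dx,POSE[1]+np.cos(POSE[2])*dx,POSE[2])
                A,m,hub=rendermap(c,k,p,dz,ss=4)
                w=m>.97
                X=A[w];Y=img[w]
                co,_,_,_=np.linalg.lstsq(np.r_[X,np.eye(5)*.3],np.r_[Y,np.array([160,130,30,0,40])*.3],rcond=None)
                e=np.sqrt(np.mean((X@co-Y)**2)); hd=img[hub>.5].mean()
                sc=e+ .2*hd
                if best is None or sc<best[0]: best=(sc,e,dx,dz,co.round(0),w.sum(),hd,Y.std())
        res.append(best)
        if verbose: print(k,[np.round(b,4).tolist() for b in best])
    return res
if __name__=="__main__":
    f,fs=pickle.load(open("f0.pkl","rb")); a=np.load("side_avg0.npy"); analyse(a,cam(fs))
E
python3 fitrun.py
```

```text
0 [22.3266, 10.7396, 0.0, 0.001, [156.0, 147.0, 13.0, 5.0, 141.0], 174, 57.9352, 10.8422]
1 [22.2662, 10.6792, 0.0, 0.001, [157.0, 139.0, 22.0, 10.0, 40.0], 174, 57.9352, 10.8422]
2 [21.3641, 9.7771, 0.0, 0.001, [155.0, 145.0, 29.0, 2.0, 160.0], 174, 57.9352, 10.8422]
3 [20.1369, 8.5499, 0.0, 0.001, [155.0, 137.0, 40.0, 8.0, 92.0], 174, 57.9352, 10.8422]
4 [21.4075, 9.8205, 0.0, 0.001, [155.0, 149.0, 22.0, 0.0, 130.0], 174, 57.9352, 10.8422]
5 [22.0754, 10.4883, 0.0, 0.001, [156.0, 152.0, 14.0, -0.0, 130.0], 174, 57.9352, 10.8422]
```

```bash
cat >> h.py <<'E'
def delta(s,target,Rt=None):
    M=R.from_rotvec(s["tcp_rot"]); d=M.inv().apply(np.array(target)-s["position"])*1000
    w=(M.inv()*Rt).as_rotvec() if Rt is not None else np.zeros(3)
    return np.round(d,1),np.round(w,4)
def tgt(lx,ly,z): 
    p=lampfun(*POSE)([[lx,ly,z]])[0]; return p
def Rt(sign=1):
    c,s=np.cos(POSE[2]),np.sin(POSE[2]); zt=sign*np.array([c,s,0]); xt=np.array([0,0,-1.]); return R.from_matrix(np.c_[xt,np.cross(zt,xt),zt])
E
python3 - <<'E'
from h import *
from station import r
s=r.read_state(); print(s["t"],R.from_rotvec(s["tcp_rot"]).as_matrix().round(3).tolist())
for sg in(1,-1): print(sg,tgt(-.075,.042,.15),delta(s,tgt(-.075,.042,.15),Rt(sg)))
import pickle
f,fs=pickle.load(open("f0.pkl","rb"))
from fit import *
a=np.load("side_avg0.npy").mean(2)[170:226,238:288]; out=[a]
co=np.array([155,137,40,8,60])
for k in(2,3,4):
    A,m,h=rendermap(cam(fs),k,POSE,.001); out.append(A@co)
g=np.hstack(out); g=np.clip((g-90)*2,0,255).astype(np.uint8); cv2.imwrite("pics/cmp.png",cv2.resize(g,None,fx=4,fy=5,interpolation=cv2.INTER_NEAREST))
E
```

```text
1.4 [[0.0, -0.895, 0.446], [0.0, 0.446, 0.895], [-1.0, -0.0, 0.0]]
1 [0.49166802 0.12953305 0.15      ] (array([  32.5, -382.5, -290. ]), array([5.733e-01, 1.000e-04, 0.000e+00]))
-1 [0.49166802 0.12953305 0.15      ] (array([  32.5, -382.5, -290. ]), array([-2.5683e+00, -0.0000e+00,  1.0000e-04]))
```

View pics/cmp.png

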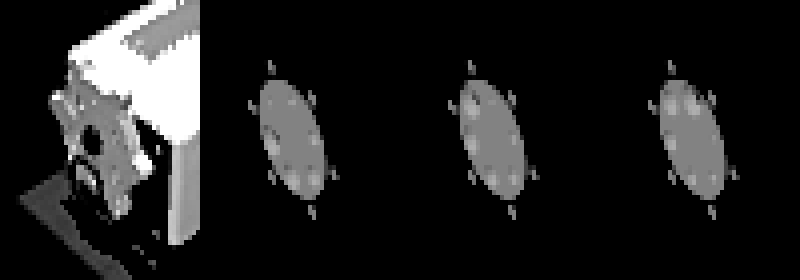

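>>> step_arm --increments '[0, -30, -22, 0.07, 0, 0, 0, -60, -45, 0.15, 0, 0, 0, -90, -68, 0.23, 0, 0, 0, -120, -90, 0.31, 0, 0, 0, -150, -113, 0.39, 0, 0, 0, -180, -136, 0.47, 0, 0, 0, -210, -158, 0.53, 0, 0, 0, -235, -178, 0.573, 0, 0]' --fingers 1 --grip_force 10

```text
t: 2.07
position: [0.4103, 0.2936, 0.1827]
tcp_rot: [-0.417, 1.53, 0.417]
wrist_force: [0.6, 0.9, 0.5]
grip_width: 0.0475
```

```bash
python3 - <<'E'
from h import *
from station import r
s=r.read_state(); print(s["t"],s["position"],s["joint_pos"],s["grip_width"],delta(s,tgt(-.075,.042,.15),Rt(1)))
E
```

```text
2.0667 [0.41033398 0.29356316 0.18274152] [ 4.90071978e-01  3.20056893e-01  1.84868756e+00 -1.16966627e-04
  9.72290149e-01 -4.22077351e-02] 0.04747969117140238 (array([  32.8, -182.6,  -13.2]), array([-0.0034,  0.0006,  0.0001]))
```

>>> step_arm --increments '[0, -30, -3, 0, 0, 0, 5, -62, -6, 0, 0, 0, 10, -95, -9, 0, 0, 0, 16, -128, -12, 0, 0, 0, 22, -155, -13, 0, 0, 0, 28, -172, -13, 0, 0, 0, 32, -182, -13, 0, 0, 0, 32, -182, -13, 0, 0, 0]'

```text
t: 2.73
position: [0.4918, 0.1311, 0.1498]
tcp_rot: [-0.419, 1.531, 0.419]
wrist_force: [-0.6, -0.7, -0.4]
grip_width: 0.0004
```

```bash
python3 - <<'E'
from h import *
from station import r
s=r.read_state(); print(s["t"],s["position"],s["wrist_force"],s["grip_width"],delta(s,tgt(-.075,.042,.104),Rt(1)))
for n in("side","top"):
    f=r.grab_frame(n); u=proj(cam(f),tgt(-.075,0,.1))[0].astype(int)
    cv2.imwrite(f"pics/{n}1.png",cv2.resize(f["img"][u[1]-50:u[1]+50,u[0]-60:u[0]+60],None,fx=6,fy=6,interpolation=cv2.INTER_CUBIC))
E
```

```text
2.7333 [0.49177872 0.13113718 0.14984962] [-0.58610868 -0.70606467 -0.38996747] 0.00041322199086274084 (array([45.8, -1.3, -0.9]), array([-0.0016, -0.0008, -0.0003]))
```

View pics/side1.png

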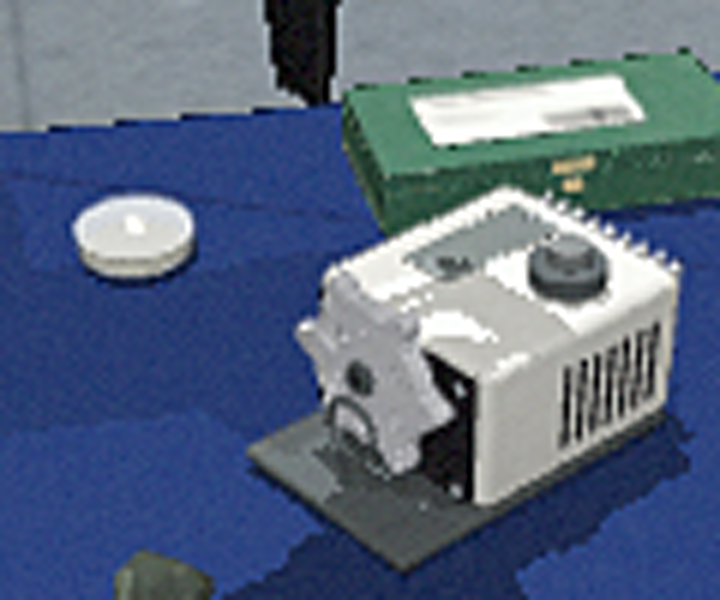

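View pics/top1.png

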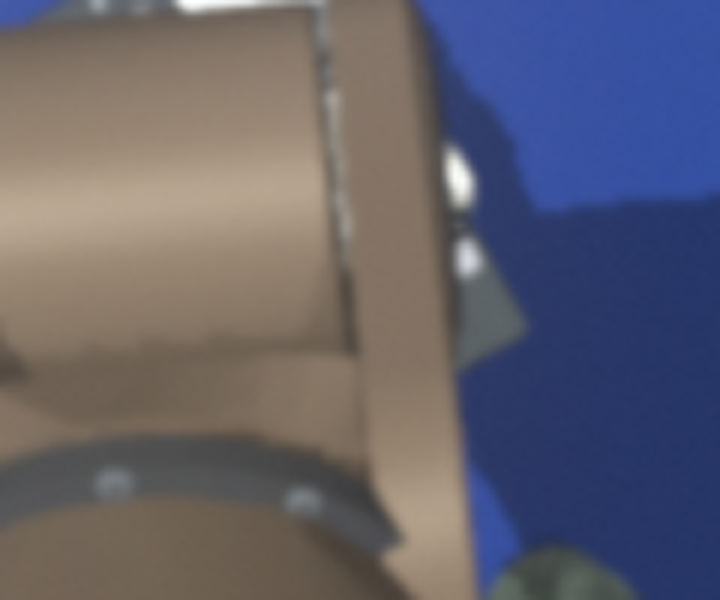

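>>> step_arm --increments '[18, -1, -1, 0, 0, 0, 36, -1, -1, 0, 0, 0, 46, -1, -1, 0, 0, 0, 46, -1, -1, 0, 0, 0]'

```text
t: 3.17
position: [0.4897, 0.1319, 0.1032]
tcp_rot: [-0.421, 1.532, 0.422]
wrist_force: [-0.2, 0.7, -0.3]
grip_width: 0.0005
```

```bash
cat > look.py <<'E'
from h import *
from station import r
import sys
n=sys.argv[1]
s=r.read_state(); L=lampfun(*POSE); 
cs,sn=np.cos(POSE[2]),np.sin(POSE[2]); q=s["position"]-[POSE[0],POSE[1],0]
print(round(s["t"],2),"lampframe tip",np.round([q[0]*cs+q[1]*sn,-q[0]*sn+q[1]*cs,q[2]],4),np.round(s["wrist_force"],1),delta(s,s["position"],Rt())[1])
f=r.grab_frame("side"); u=proj(cam(f),tgt(-.05,0,.07))[0].astype(int)
a=f["img"].astype(float)
k=int(sys.argv[2]) if len(sys.argv)>2 else 1
for _ in range(k-1): a+=r.grab_frame("side")["img"]
a/=k; np.save("pics/"+n+".npy",a)
im=cv2.resize(a.astype(np.uint8)[u[1]-30:u[1]+30,u[0]-35:u[0]+35],None,fx=10,fy=10,interpolation=cv2.INTER_CUBIC)
cv2.imwrite(f"pics/{n}.png",im)
E
python3 look.py d1
```

```text
3.17 lampframe tip [-0.0755  0.045   0.1032] [-0.2  0.7 -0.3] [ 0.0016 -0.0025 -0.0012]
```

View pics/d1.png

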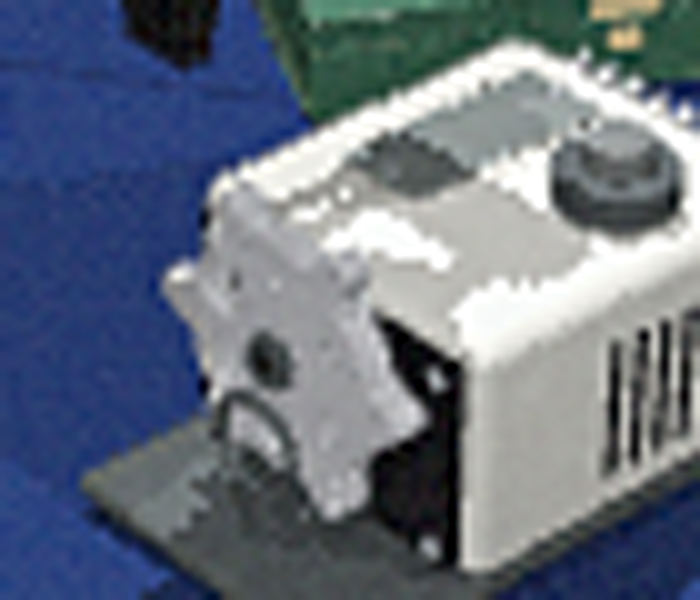

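```bash
python3 - <<'E'
from h import *
import pickle
f,fs=pickle.load(open("f0.pkl","rb")); c=cam(fs)
u0=proj(c,tgt(-.05,0,.07))[0].astype(int)
for p in[(-.0755,.045,.1032),(-.0755,.035,.1032),(-.075,.02,.101),(-.075,-.02,.101),(-.075,.04,.066),(-.08,0,.066),(-.06,-.055,.086),(.0156,-.027,.103)]: print(p,(proj(c,tgt(*p))[0]-u0+[35,30])*10)
E
```

```text
(-0.0755, 0.045, 0.1032) [161.81896354 156.22316116]
(-0.0755, 0.035, 0.1032) [186.85004712 171.89885786]
(-0.075, 0.02, 0.101) [226.60053568 202.41682764]
(-0.075, -0.02, 0.101) [332.38700431 268.82759493]
(-0.075, 0.04, 0.066) [177.69269349 283.16974181]
(-0.08, 0, 0.066) [263.62617531 356.91705354]
(-0.06, -0.055, 0.086) [473.03211792 357.27384319]
(0.0156, -0.027, 0.103) [610.88567571 144.93575851]
```

```bash
python3 - <<'E'
from h import *
import pickle
f,fs=pickle.load(open("f0.pkl","rb")); c=cam(fs)
print(proj(c,[.278,.559,.182]),proj(c,[.278,.559,.2]))
u0=proj(c,tgt(-.075,0,.1))[0].astype(int)
print((proj(c,[.4918,.1311,.1498])[0]-u0+[60,50])*6)
u1=proj(c,tgt(-.05,0,.07))[0].astype(int)
a=np.load("pics/d1.npy").astype(np.uint8); print(u1)
cv2.imwrite("pics/d1b.png",cv2.resize(a[100:240,180:340],None,fx=5,fy=5,interpolation=cv2.INTER_CUBIC)); print(proj(c,[.4897,.1319,.1032]))
E
```

```text
[[167.1863276   97.00897079]] [[166.38963955  91.72597421]]
[298.58408352 161.49965359]
[269 192]
[[250.17670211 177.61393936]]
```

View pics/d1b.png

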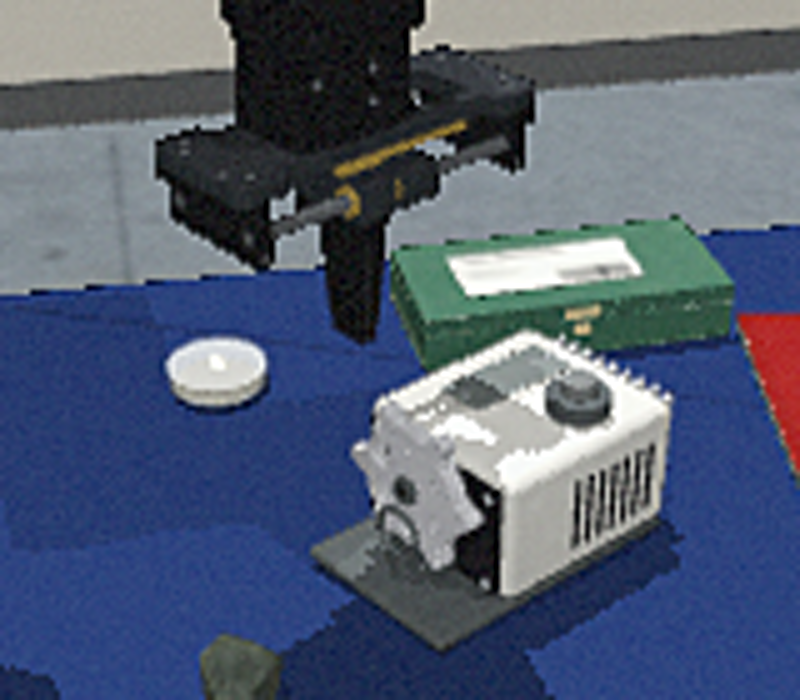

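```bash
python3 - <<'E'
from h import *
import pickle
f,fs=pickle.load(open("f0.pkl","rb")); c=cam(fs)
im=cv2.resize(fs["img"][20:120,110:210],None,fx=6,fy=6,interpolation=cv2.INTER_CUBIC)
M=R.from_rotvec([-0.863, 1.394, 0.862]).as_matrix()
T=np.array([.278,.559,.182])
for s in(-1,1):
  for t in(0,-.04,-.078):
    for yy in(-.01,.01):
      u=(proj(c,T+M@[t,yy,s*.0535])[0]-[110,20]+.5)*6; cv2.circle(im,tuple(u.astype(int)),3,(0,0,255),-1)
cv2.imwrite("pics/start.png",im)
E
```

```text
(no output)
```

View pics/start.png

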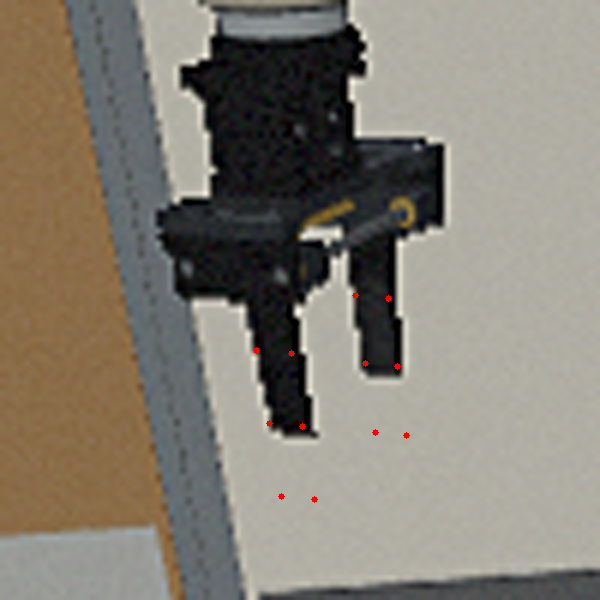

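>>> step_arm --increments '[0, -4, 0, 0, 0, 0, 0, -8, 0, 0, 0, 0, 0, -12, 0, 0, 0, 0, 0, -16, 0, 0, 0, 0, 0, -20, 0, 0, 0, 0, 0, -20, 0, 0, 0, 0]'

```text
t: 3.72
position: [0.5017, 0.1131, 0.1048]
tcp_rot: [-0.42, 1.529, 0.419]
wrist_force: [-1.0, 0.4, -0.6]
grip_width: 0.0006
```

```bash
python3 look.py d2
```

```text
3.72 lampframe tip [-0.0747  0.0227  0.1048] [-1.   0.4 -0.6] [-0.0004  0.0006  0.0003]
```

View pics/d2.png

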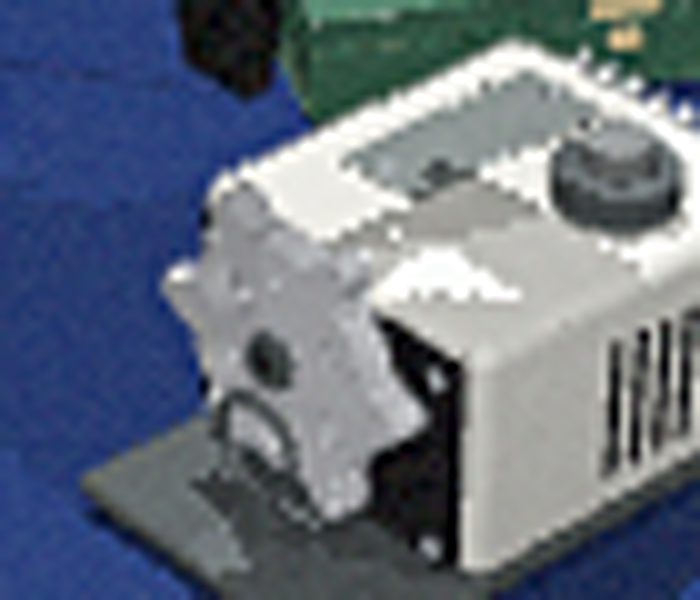

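```bash
python3 - <<'E'
from h import *
from station import r
import pickle
f=r.grab_frame("top"); s=r.read_state(); cv2.imwrite("pics/top2.png",f["img"][60:320,90:390].repeat(2,0).repeat(2,1))
f,fs=pickle.load(open("f0.pkl","rb")); c=cam(fs)
p=s["position"]; u1=proj(c,tgt(-.05,0,.07))[0].astype(int)
M=R.from_rotvec(s["tcp_rot"]).as_matrix()
for dz in(0,.01,.02,.03,.04): print(dz,[((proj(c,p+[0,0,dz]+M@[0,yy,zz])[0]-u1+[35.5,30.5])*10).round() for yy,zz in((.01,-.012),(-.01,-.012),(-.01,.012))])
E
```

```text
0 [array([162., 191.]), array([213., 223.]), array([285., 189.])]
0.01 [array([161., 157.]), array([212., 189.]), array([285., 156.])]
0.02 [array([160., 123.]), array([212., 155.]), array([285., 122.])]
0.03 [array([160.,  89.]), array([212., 121.]), array([285.,  87.])]
0.04 [array([159.,  54.]), array([211.,  86.]), array([285.,  53.])]
```

View pics/top2.png

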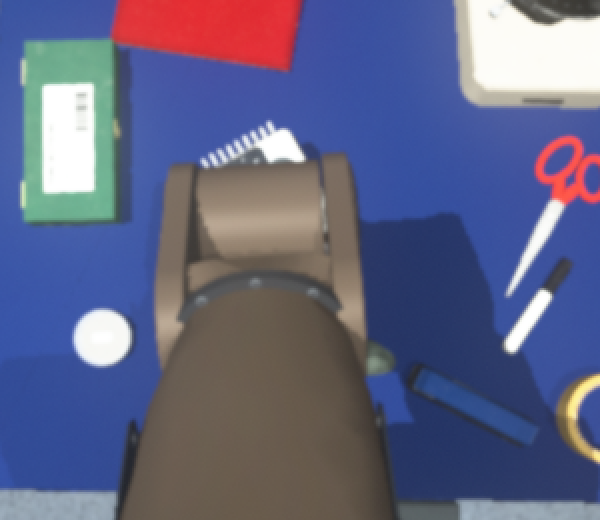

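```bash
python3 - <<'E'
from h import *
from station import r
f=r.grab_frame("top"); s=r.read_state(); c=cam(f)
p=s["position"]
for z in(.1,.2,.3,.4,.5): print(z,(proj(c,[p[0],p[1],z])[0]-[90,60])*2)
print(s["joint_pos"])
f2=r.grab_frame("side"); c2=cam(f2)
im=cv2.resize(f2["img"][40:240,160:340],None,fx=3,fy=3,interpolation=cv2.INTER_CUBIC)
M=R.from_rotvec(s["tcp_rot"]).as_matrix()
for t in np.arange(0,.3,.02):
    u=(proj(c2,p+M@[-t,0,0])[0]-[160,40]+.5)*3; cv2.circle(im,tuple(u.astype(int)),2,(0,0,255) if round(t*100)%10 else (0,255,255),-1)
for yy in(-1,1):
  for zz in(-1,1):
    for q in((.0375,.09),):
      u=(proj(c2,p+M@[-.078,yy*q[0],zz*q[1]])[0]-[160,40]+.5)*3; cv2.circle(im,tuple(u.astype(int)),3,(0,255,0),-1)
cv2.imwrite("pics/ax.png",im)
E
```

```text
0.1 [282.25101936 269.56410944]
0.2 [277.52498284 258.4946289 ]
0.3 [271.58984466 244.59315007]
0.4 [263.91354175 226.61345707]
0.5 [253.59817071 202.45245059]
[ 9.44674822e-02  4.36550348e-01  1.91526571e+00  1.38494122e-04
  7.89826498e-01 -4.41287250e-01]
```

View pics/ax.png

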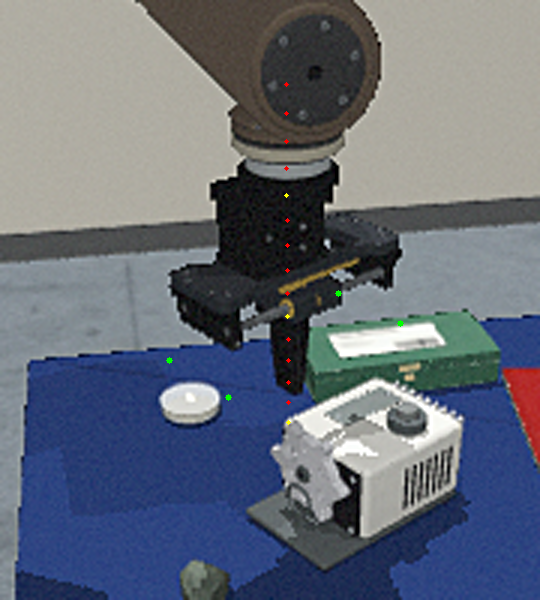

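>>> step_arm --increments '[0, 10, 0, 0, 0, 0, 0, 20, 0, 0, 0, 0, 8, 20, 0, 0, 0, 0, 18, 20, 0, 0, 0, 0, 28, 20, 0, 0, 0, 0, 33, 20, 0, 0, 0, 0, 33, 20, 0, 0, 0, 0]'

```text
t: 4.5
position: [0.4903, 0.1308, 0.0699]
tcp_rot: [-0.42, 1.532, 0.42]
wrist_force: [-0.0, 1.0, -0.5]
grip_width: 0.0005
```

```bash
python3 look.py d3
```

```text
4.5 lampframe tip [-0.0755  0.0438  0.0699] [-0.   1.  -0.5] [ 0.0001 -0.0024 -0.0011]
```

View pics/d3.png

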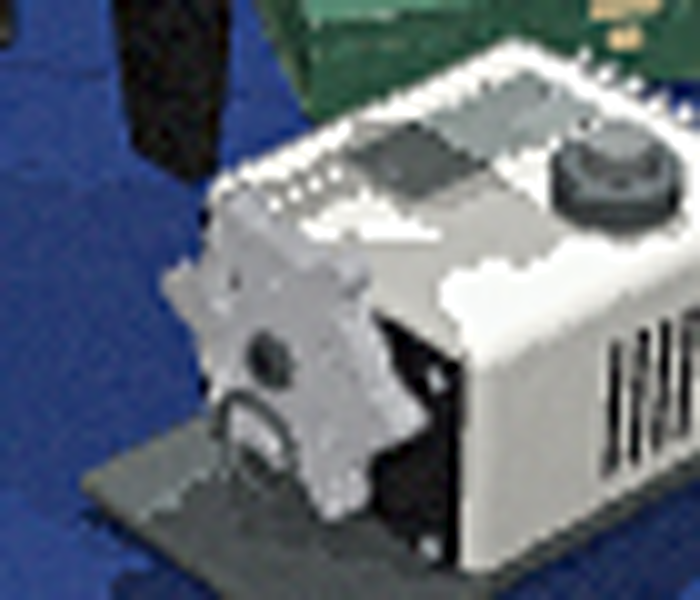

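>>> step_arm --increments '[0, -5, 0, 0, 0, 0, 0, -10, 0, 0, 0, 0, 0, -15, 0, 0, 0, 0, 0, -20, 0, 0, 0, 0, 0, -24, 0, 0, 0, 0, 0, -24, 0, 0, 0, 0]'

```text
t: 5.05
position: [0.5052, 0.1104, 0.0744]
tcp_rot: [-0.419, 1.524, 0.419]
wrist_force: [1.2, 5.3, 12.9]
grip_width: 0.0003
```

```bash
python3 look.py d4
```

```text
5.05 lampframe tip [-0.0731  0.0186  0.0744] [ 1.2  5.3 12.9] [-0.0004  0.0054  0.0016]
```

View pics/d4.png

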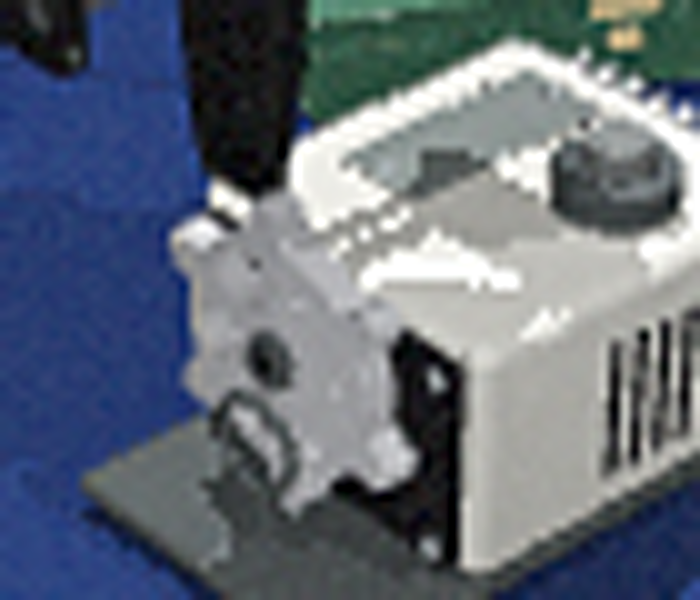

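>>> step_arm --increments '[-12, 0, 0, 0, 0, 0, -15, 5, 0, 0, 0, 0, -15, 17, 0, 0, 0, 0, -15, 27, 0, 0, 0, 0, -5, 27, 0, 0, 0, 0, 5, 27, 0, 0, 0, 0, 10, 27, 0, 0, 0, 0, 10, 27, 0, 0, 0, 0]'

```text
t: 5.77
position: [0.4886, 0.1334, 0.0596]
tcp_rot: [-0.42, 1.533, 0.421]
wrist_force: [0.6, 0.4, -0.2]
grip_width: 0.001
```

```bash
python3 look.py d5
```

```text
5.77 lampframe tip [-0.0757  0.0469  0.0596] [ 0.6  0.4 -0.2] [ 0.0004 -0.0028 -0.0012]
```

View pics/d5.png

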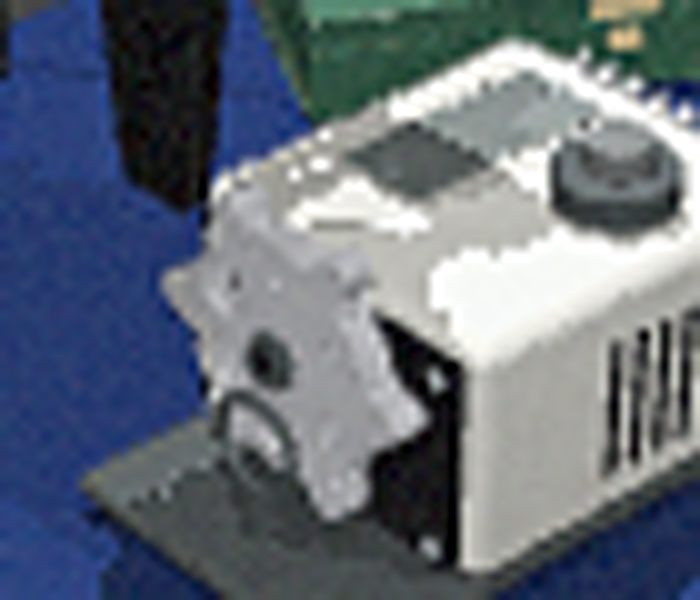

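>>> step_arm --increments '[0, -8, 0, 0, 0, 0, 0, -14, 0, 0, 0, 0, -2, -20, 0, 0, 0, 0, -4, -25, 0, 0, 0, 0, -6, -30, 0, 0, 0, 0, -7.5, -35, 0, 0, 0, 0, -8.5, -40, 0, 0, 0, 0, -8.5, -40, 0, 0, 0, 0]'

```text
t: 6.48
position: [0.5108, 0.0982, 0.0703]
tcp_rot: [-0.42, 1.529, 0.419]
wrist_force: [0.8, -1.0, 0.2]
grip_width: 0.001
```

```bash
python3 look.py d6
```

```text
6.48 lampframe tip [-0.0746  0.0053  0.0703] [ 0.8 -1.   0.2] [-0.0003  0.0009  0.0008]
```

View pics/d6.png

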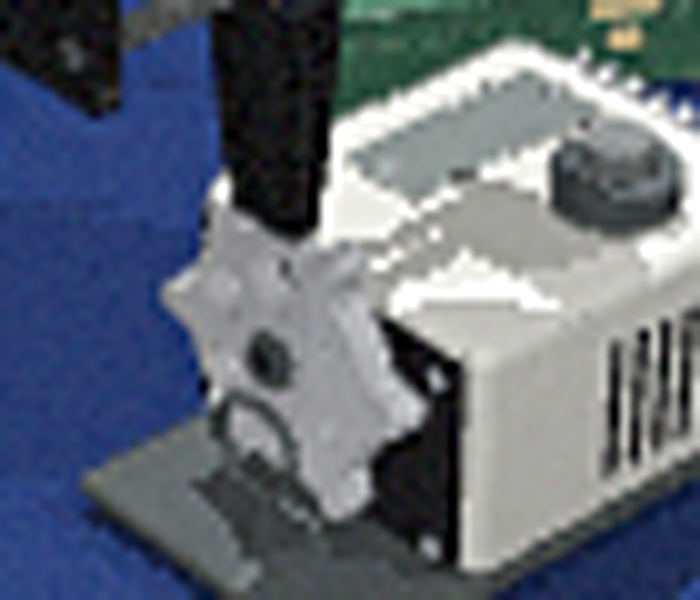

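>>> step_arm --increments '[-15, 0, 0, 0, 0, 0, -20, 2, 0, 0, 0, 0, -20, 16, 0, 0, 0, 0, -20, 30, 0, 0, 0, 0, -18, 41, 0, 0, 0, 0, -5, 41, 0, 0, 0, 0, 6, 41, 0, 0, 0, 0, 9, 41, 0, 0, 0, 0]'

```text
t: 7.2
position: [0.4875, 0.1354, 0.0594]
tcp_rot: [-0.421, 1.532, 0.421]
wrist_force: [0.5, 0.3, -0.3]
grip_width: 0.0003
```

```bash
python3 look.py d7 4; python3 - <<'E'
from fitrun import *
f,fs=pickle.load(open("f0.pkl","rb")); analyse(np.load("pics/d7.npy"),cam(fs))
E
```

```text
7.2 lampframe tip [-0.0756  0.0491  0.0594] [ 0.5  0.3 -0.3] [ 0.0015 -0.002  -0.0009]
0 [21.0878, 10.8947, 0.0, 0.001, [152.0, 152.0, 13.0, 2.0, 139.0], 174, 50.9653, 11.6315]
1 [21.4565, 11.2634, 0.0, 0.001, [153.0, 147.0, 16.0, 6.0, 40.0], 174, 50.9653, 11.6315]
2 [20.9847, 10.7916, 0.0, 0.001, [153.0, 138.0, 28.0, 13.0, 131.0], 174, 50.9653, 11.6315]
3 [20.7165, 10.5234, 0.0, 0.001, [152.0, 130.0, 35.0, 18.0, 129.0], 174, 50.9653, 11.6315]
4 [17.6388, 7.4457, 0.0, 0.001, [151.0, 141.0, 37.0, 6.0, 74.0], 174, 50.9653, 11.6315]
5 [20.0721, 9.879, 0.0, 0.001, [151.0, 152.0, 21.0, -2.0, 121.0], 174, 50.9653, 11.6315]
```

View pics/d7.png

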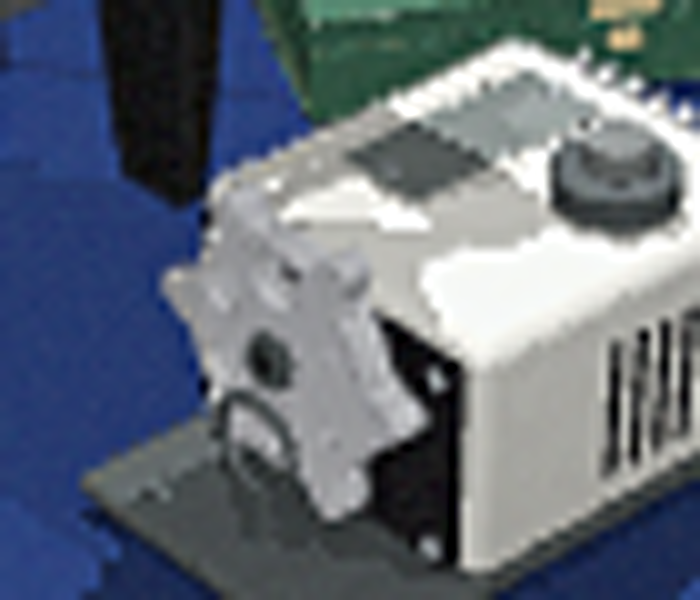

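>>> step_arm --increments '[0, -9, 0, 0, 0, 0, 0, -16, 0, 0, 0, 0, -2, -22, 0, 0, 0, 0, -4, -27, 0, 0, 0, 0, -6, -32, 0, 0, 0, 0, -7.5, -37, 0, 0, 0, 0, -8.5, -42, 0, 0, 0, 0, -8.5, -42, 0, 0, 0, 0]'

```text
t: 8.07
position: [0.5112, 0.0972, 0.0698]
tcp_rot: [-0.42, 1.529, 0.419]
wrist_force: [1.2, -0.5, 1.0]
grip_width: 0.0005
```

>>> step_arm --increments '[-15, 0, 0, 0, 0, 0, -20, 2, 0, 0, 0, 0, -20, 16, 0, 0, 0, 0, -20, 30, 0, 0, 0, 0, -18, 41, 0, 0, 0, 0, -5, 41, 0, 0, 0, 0, 6, 41, 0, 0, 0, 0, 9, 41, 0, 0, 0, 0]'

```text
t: 8.73
position: [0.488, 0.1345, 0.0589]
tcp_rot: [-0.421, 1.532, 0.421]
wrist_force: [-0.4, 0.1, 0.4]
grip_width: 0.0006
```

```bash
python3 look.py d8 4; python3 - <<'E'
from fitrun import *
f,fs=pickle.load(open("f0.pkl","rb")); analyse(np.load("pics/d8.npy"),cam(fs))
E
```

```text
8.73 lampframe tip [-0.0756  0.0481  0.0589] [-0.4  0.1  0.4] [ 0.0014 -0.0021 -0.001 ]
0 [18.6655, 8.4877, 0.0, 0.001, [151.0, 149.0, 21.0, 3.0, 134.0], 174, 50.8889, 10.1777]
1 [19.1535, 8.9757, 0.0, 0.001, [152.0, 156.0, 16.0, -1.0, 40.0], 174, 50.8889, 10.1777]
2 [19.59, 9.4122, 0.0, 0.001, [153.0, 143.0, 23.0, 10.0, 123.0], 174, 50.8889, 10.1777]
3 [19.9277, 9.7499, 0.0, 0.001, [153.0, 139.0, 21.0, 13.0, 130.0], 174, 50.8889, 10.1777]
4 [19.6044, 9.4266, 0.0, 0.001, [153.0, 141.0, 23.0, 8.0, 146.0], 174, 50.8889, 10.1777]
5 [17.7217, 7.5439, 0.0, 0.001, [151.0, 143.0, 31.0, 4.0, 139.0], 174, 50.8889, 10.1777]
```

View pics/d8.png

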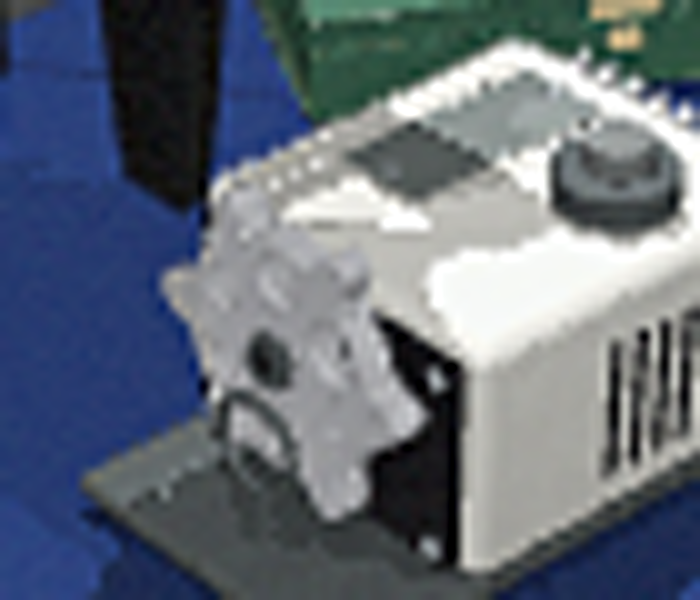

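k=5 fits best, and the big hole (dark spot at about (345,348)) has moved to the upper right, as predicted. One more click.

>>> step_arm --increments '[0, -9, 0, 0, 0, 0, 0, -15, 0, 0, 0, 0, -2, -21, 0, 0, 0, 0, -4, -26, 0, 0, 0, 0, -6, -31, 0, 0, 0, 0, -7.5, -36, 0, 0, 0, 0, -8.5, -41, 0, 0, 0, 0, -8.5, -41, 0, 0, 0, 0]'

```text
t: 9.6
position: [0.5113, 0.0972, 0.0694]
tcp_rot: [-0.42, 1.529, 0.419]
wrist_force: [0.2, -1.7, 2.0]
grip_width: 0.0002
```

>>> step_arm --increments '[-15, 0, 0, 0, 0, 0, -25, 0, 0, 0, 0, 0, -40, 2, 0, 0, 0, 0, -55, 6, 0, 0, 0, 0, -55, 20, 0, 0, 0, 0, -55, 30, 0, 0, 0, 0, -55, 30, 0, 0, 0, 0]'

```text
t: 10.18
position: [0.4935, 0.1256, 0.1235]
tcp_rot: [-0.421, 1.53, 0.422]
wrist_force: [0.0, -0.6, 0.1]
grip_width: 0.0004
```

```bash
python3 look.py d9 6; python3 - <<'E'
from fitrun import *
f,fs=pickle.load(open("f0.pkl","rb")); analyse(np.load("pics/d9.npy"),cam(fs))
E
```

```text
10.18 lampframe tip [-0.0754  0.0377  0.1235] [ 0.  -0.6  0.1] [ 0.0016 -0.0008 -0.0007]
0 [18.347, 8.2535, 0.0, 0.001, [152.0, 146.0, 31.0, 1.0, 144.0], 174, 50.4676, 11.1157]
1 [18.5742, 8.4807, 0.0, 0.001, [153.0, 156.0, 28.0, -7.0, 40.0], 174, 50.4676, 11.1157]
2 [19.5195, 9.426, 0.0, 0.001, [153.0, 157.0, 22.0, -5.0, 129.0], 174, 50.4676, 11.1157]
3 [20.5248, 10.4313, 0.0, 0.001, [154.0, 141.0, 26.0, 8.0, 121.0], 174, 50.4676, 11.1157]
4 [20.57, 10.4765, 0.0, 0.001, [154.0, 136.0, 26.0, 15.0, 142.0], 174, 50.4676, 11.1157]
5 [20.0375, 9.944, 0.0, 0.001, [154.0, 128.0, 36.0, 20.0, 131.0], 174, 50.4676, 11.1157]
```

View pics/d9.png

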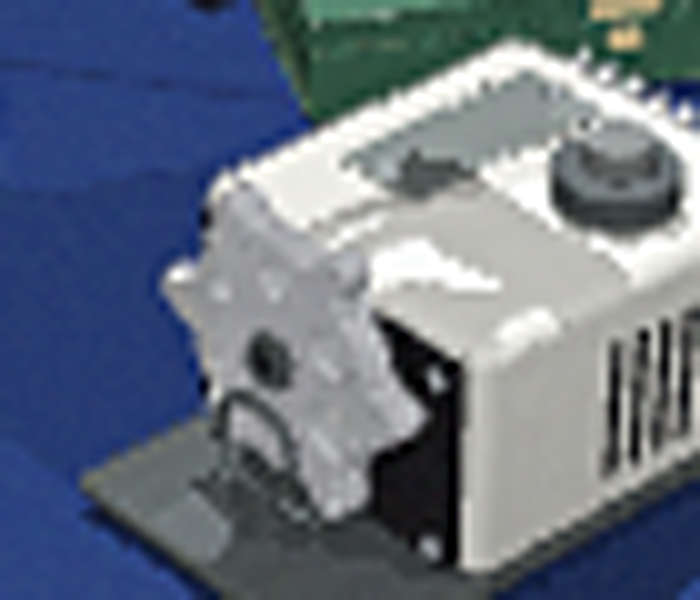

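>>> step_arm --increments '[0, -12, 17, 0, 0, 0, 0, -28, 39, 0, 0, 0, 0, -44, 62, 0, 0, 0, 0, -58, 81, 0, 0, 0, 0, -65, 91, 0, 0, 0, 15, -65, 91, 0, 0, 0, 30, -65, 91, 0, 0, 0, 36, -65, 91, 0, 0, 0]'

```text
t: 11.15
position: [0.6058, 0.1142, 0.0858]
tcp_rot: [-0.419, 1.532, 0.42]
wrist_force: [-0.0, 0.1, -0.7]
grip_width: 0.001
```

>>> step_arm --increments '[0, 0, 0, 0, 0, 0]'

```text
t: 11.23
position: [0.6057, 0.1144, 0.0864]
tcp_rot: [-0.419, 1.533, 0.42]
wrist_force: [0.1, 0.2, -0.1]
grip_width: 0.0007
```

```bash
python3 look.py e1; python3 - <<'E'
from h import *
from station import r
f=r.grab_frame("top"); u=proj(cam(f),tgt(0,0,.1))[0].astype(int)
cv2.imwrite("pics/e1t.png",cv2.resize(f["img"][u[1]-50:u[1]+50,u[0]-60:u[0]+60],None,fx=5,fy=5,interpolation=cv2.INTER_CUBIC))
E
```

```text
11.23 lampframe tip [ 0.0154 -0.0292  0.0864] [ 0.1  0.2 -0.1] [-0.0001 -0.0026 -0.0014]
```

View pics/e1.png

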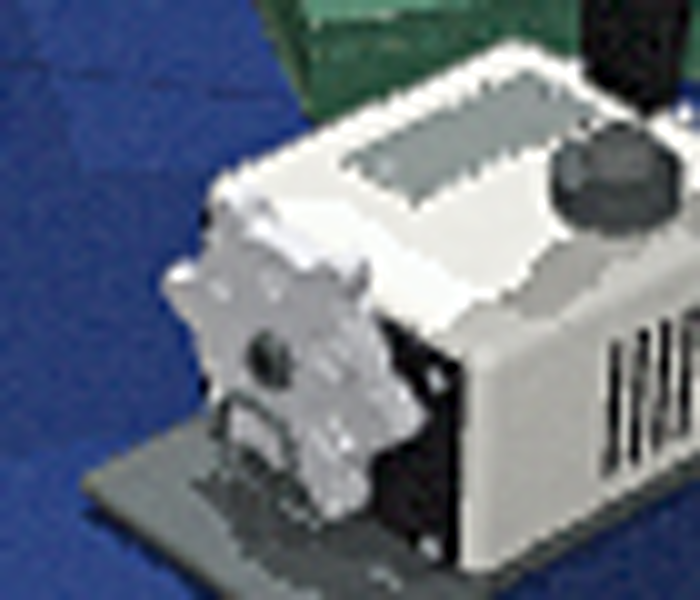

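>>> step_arm --increments '[4, 2, -2, 0, 0, 0, 9, 2, -2, 0, 0, 0, 14, 2, -2, 0, 0, 0, 16, 2, -2, 0, 0, 0, 17, 2, -2, 0, 0, 0, 17, 2, -2, 0, 0, 0]'

```text
t: 11.83
position: [0.6037, 0.1155, 0.0711]
tcp_rot: [-0.42, 1.53, 0.42]
wrist_force: [-0.9, 0.6, 3.3]
grip_width: 0.0003
```

```bash
python3 look.py e2
```

```text
11.83 lampframe tip [ 0.0142 -0.0273  0.0711] [-0.9  0.6  3.3] [ 0.0003  0.     -0.0002]
```

View pics/e2.png

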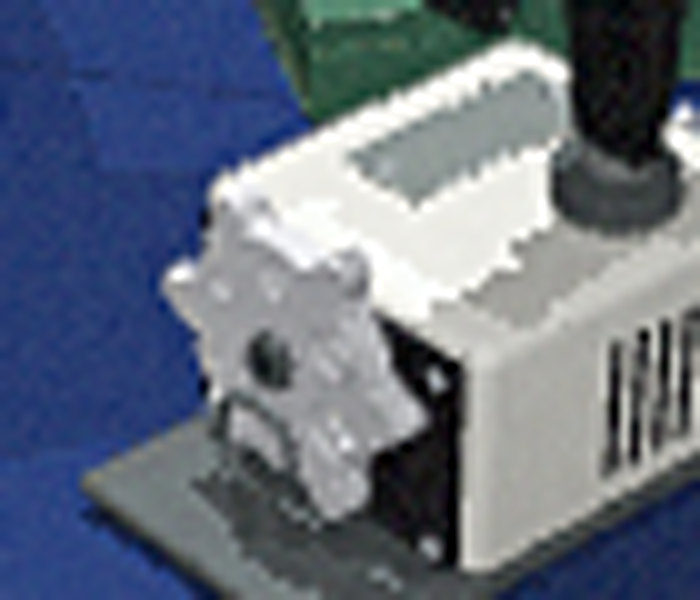

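>>> step_arm --increments '[2, 0, 0, 0, 0, 0, 4, 0, 0, 0, 0, 0, 6, 0, 0, 0, 0, 0, 8, 0, 0, 0, 0, 0, 9, 0, 0, 0, 0, 0, 9, 0, 0, 0, 0, 0]'

```text
t: 12.38
position: [0.6045, 0.1155, 0.0687]
tcp_rot: [-0.421, 1.525, 0.419]
wrist_force: [-20.8, -3.3, 64.9]
grip_width: 0.0002
```

```bash
python3 look.py e3
```

```text
12.38 lampframe tip [ 0.0149 -0.0277  0.0687] [-20.8  -3.3  64.9] [0.0007 0.0045 0.0025]
```

View pics/e3.png

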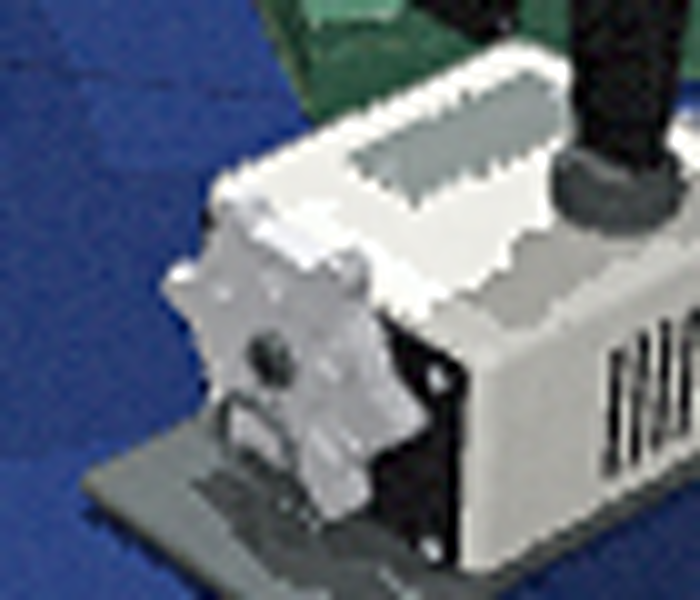

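>>> step_arm --increments '[-6, 0, 0, 0, 0, 0, -12, 0, 0, 0, 0, 0, -20, 0, 0, 0, 0, 0, -40, 0, 0, 0, 0, 0, -70, 0, 0, 0, 0, 0, -70, 0, 0, 0, 0, 0]'

```text
t: 12.93
position: [0.6058, 0.1156, 0.1366]
tcp_rot: [-0.421, 1.524, 0.419]
wrist_force: [-0.4, -0.1, 0.4]
grip_width: 0.0004
```

```bash
python3 look.py e4 3; python3 - <<'E'
import numpy as np,cv2
a=np.load("pics/d9.npy");b=np.load("pics/e4.npy")
for n,x in(("d9",a),("e4",b)): print(n,x.mean(2)[198:212,253:272].round().astype(int).tolist()[::1][:14])
E
```

```text
12.93 lampframe tip [ 0.016  -0.0282  0.1366] [-0.4 -0.1  0.4] [0.0003 0.0055 0.0027]
d9 [[57, 154, 180, 170, 161, 119, 41, 14, 61, 68, 110, 152, 166, 190, 160, 149, 159, 172, 169], [65, 86, 164, 162, 160, 170, 78, 33, 58, 55, 136, 156, 149, 166, 186, 138, 133, 168, 168], [69, 11, 177, 158, 158, 165, 131, 82, 68, 64, 132, 156, 152, 140, 150, 136, 146, 154, 154], [69, 55, 215, 111, 63, 64, 108, 159, 135, 152, 157, 155, 150, 151, 151, 150, 145, 155, 181], [66, 96, 131, 39, 118, 88, 76, 89, 152, 150, 154, 151, 141, 145, 154, 151, 148, 145, 155], [73, 92, 85, 53, 172, 171, 129, 80, 87, 147, 154, 150, 148, 155, 165, 148, 148, 148, 135], [111, 113, 80, 64, 166, 162, 165, 129, 84, 97, 158, 160, 162, 160, 162, 148, 149, 150, 149], [106, 111, 50, 67, 160, 156, 166, 155, 131, 74, 153, 152, 187, 167, 160, 153, 156, 150, 153], [105, 109, 113, 79, 105, 96, 134, 153, 160, 77, 93, 154, 167, 191, 162, 152, 171, 145, 163], [107, 108, 110, 85, 110, 52, 44, 125, 156, 95, 107, 157, 151, 175, 186, 144, 140, 134, 68], [109, 110, 106, 84, 95, 60, 56, 51, 132, 112, 77, 161, 152, 147, 164, 149, 132, 117, 16]
[... 835 characters left out ...]
 164, 164, 162, 124, 95, 95, 153, 157, 160, 152, 197, 149, 143, 146, 144], [120, 111, 48, 64, 160, 154, 160, 151, 128, 95, 151, 152, 186, 164, 152, 189, 149, 145, 149], [119, 123, 110, 77, 108, 97, 129, 146, 156, 81, 91, 152, 165, 189, 155, 236, 176, 142, 154], [122, 123, 108, 84, 107, 48, 45, 123, 156, 96, 105, 157, 148, 171, 181, 138, 137, 133, 66], [122, 124, 122, 85, 93, 65, 56, 50, 130, 109, 79, 156, 153, 147, 160, 144, 128, 114, 15], [117, 123, 69, 109, 87, 93, 53, 51, 53, 50, 79, 157, 154, 148, 156, 148, 184, 111, 18], [75, 66, 71, 74, 56, 63, 88, 62, 54, 64, 48, 98, 156, 147, 171, 161, 170, 155, 28], [125, 80, 72, 77, 60, 60, 58, 74, 63, 63, 53, 42, 157, 149, 157, 161, 170, 142, 26]]
```

View pics/e4.png

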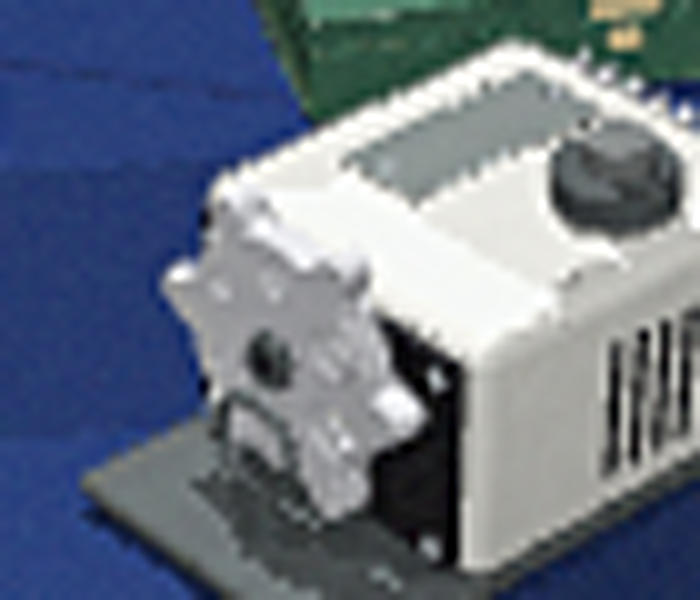

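```bash
python3 - <<'E'
from h import *
import pickle
f,fs=pickle.load(open("f0.pkl","rb")); c=cam(fs)
print("rock",back(cam(f),[(276,238)],.02))
print("spot px", proj(c,tgt(-.2,0,.042)))
ims=[np.load("side_avg0.npy")]+[np.load(f"pics/{n}.npy") for n in("d9","e1","e2","e4")]
row=[cv2.resize(np.clip(i,0,255).astype(np.uint8)[218:258,205:245],None,fx=4,fy=4,interpolation=cv2.INTER_NEAREST) for i in ims]
cv2.imwrite("pics/rock.png",np.hstack(row))
d=[np.abs(ims[-1]-i).max(2) for i in ims[:-1]]; m=np.min(d,0); ys,xs=np.nonzero(m>40); 
print([(x,y,int(m[y,x])) for x,y in zip(xs,ys) if 150<x<360 and 100<y<300][:60])
E
```

```text
rock [[0.41531907 0.01574112 0.02      ]]
spot px [[222.79925729 224.83058104]]
[(np.int64(278), np.int64(101), 143), (np.int64(279), np.int64(101), 160), (np.int64(280), np.int64(101), 149), (np.int64(281), np.int64(101), 155), (np.int64(282), np.int64(101), 151), (np.int64(283), np.int64(101), 151), (np.int64(284), np.int64(101), 96), (np.int64(290), np.int64(101), 103), (np.int64(291), np.int64(101), 98), (np.int64(292), np.int64(101), 103), (np.int64(293), np.int64(101), 62), (np.int64(294), np.int64(101), 62), (np.int64(295), np.int64(101), 47), (np.int64(298), np.int64(101), 42), (np.int64(299), np.int64(101), 47), (np.int64(301), np.int64(101), 40), (np.int64(306), np.int64(101), 51), (np.int64(308), np.int64(101), 48), (np.int64(309), np.int64(101), 42), (np.int64(310), np.int64(101), 63), (np.int64(311), np.int64(101), 81), (np.int64(312), np.int64(101), 104), (np.int64(313), np.int64(101), 99), (np.int64(314), np.int64(101), 89), (np.int64(317), np.int64(101), 52), (np.int64(319), np.int64(101), 111), (np.int64(320), np.int64(101), 118), (np.int64(321), np.int64(101), 113),
[... 471 characters left out ...]
 167), (np.int64(280), np.int64(102), 150), (np.int64(281), np.int64(102), 159), (np.int64(282), np.int64(102), 149), (np.int64(283), np.int64(102), 153), (np.int64(284), np.int64(102), 157), (np.int64(291), np.int64(102), 47), (np.int64(292), np.int64(102), 99), (np.int64(293), np.int64(102), 115), (np.int64(294), np.int64(102), 116), (np.int64(295), np.int64(102), 111), (np.int64(296), np.int64(102), 61), (np.int64(297), np.int64(102), 79), (np.int64(298), np.int64(102), 115), (np.int64(299), np.int64(102), 116), (np.int64(300), np.int64(102), 85), (np.int64(301), np.int64(102), 82), (np.int64(302), np.int64(102), 81), (np.int64(303), np.int64(102), 76), (np.int64(304), np.int64(102), 81)]
```

View pics/rock.png

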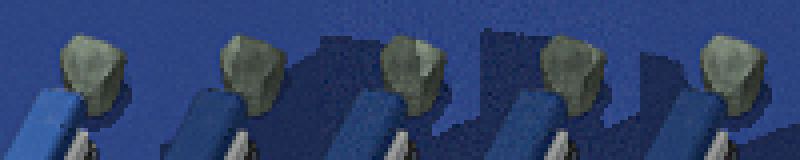

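>>> step_arm --increments '[0, 24, 0, 0, 0, 0, 0, 48, 0, 0, 0, 0, 20, 48, 0, 0, 0, 0, 45, 48, 0, 0, 0, 0, 65, 48, 0, 0, 0, 0, 72, 48, 0, 0, 0, 0, 72, 48, 0, 0, 0, 0, 72, 48, 0, 0, 0, 0]'

```text
t: 13.75
position: [0.5792, 0.1566, 0.0598]
tcp_rot: [-0.42, 1.531, 0.42]
wrist_force: [0.3, 0.1, 0.0]
grip_width: 0.0004
```

```bash
python3 look.py g1
```

```text
13.75 lampframe tip [0.0141 0.0206 0.0598] [0.3 0.1 0. ] [ 0.0001 -0.0009 -0.0005]
```

View pics/g1.png

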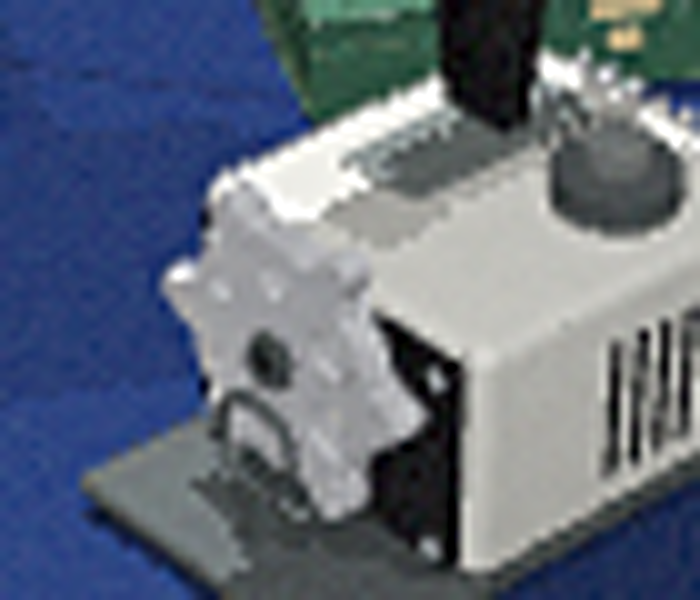

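>>> step_arm --increments '[1, 0, 0, 0, 0, 0, 1.5, 0, 0, 0, 0, 0, 1.5, 0, 0, 0, 0, 0]'

```text
t: 14.05
position: [0.5795, 0.1567, 0.0592]
tcp_rot: [-0.42, 1.529, 0.42]
wrist_force: [-0.3, -0.4, -0.2]
grip_width: 0.0005
```

>>> step_arm --increments '[1, 0, 0, 0, 0, 0, 1.5, 0, 0, 0, 0, 0, 1.5, 0, 0, 0, 0, 0]'

```text
t: 14.3
position: [0.5792, 0.1567, 0.0571]
tcp_rot: [-0.42, 1.53, 0.42]
wrist_force: [-0.7, 0.3, -0.3]
grip_width: 0.0005
```

>>> step_arm --increments '[1, 0, 0, 0, 0, 0, 1, 0, 0, 0, 0, 0, 1, 0, 0, 0, 0, 0]'

```text
t: 14.55
position: [0.5792, 0.1567, 0.056]
tcp_rot: [-0.42, 1.53, 0.42]
wrist_force: [-0.5, 0.1, 0.7]
grip_width: 0.0005
```

>>> step_arm --increments '[0.5, 0, 0, 0, 0, 0, 1, 0, 0, 0, 0, 0, 1, 0, 0, 0, 0, 0]'

```text
t: 14.8
position: [0.5792, 0.1567, 0.0549]
tcp_rot: [-0.42, 1.53, 0.42]
wrist_force: [0.3, -0.3, 0.2]
grip_width: 0.0005
```

>>> step_arm --increments '[0.5, 0, 0, 0, 0, 0, 1, 0, 0, 0, 0, 0, 1, 0, 0, 0, 0, 0]'

```text
t: 15.05
position: [0.5793, 0.1567, 0.0542]
tcp_rot: [-0.42, 1.529, 0.42]
wrist_force: [-0.2, -0.1, 2.8]
grip_width: 0.0004
```

>>> step_arm --increments '[0.5, 0, 0, 0, 0, 0, 0.5, 0, 0, 0, 0, 0, 0.5, 0, 0, 0, 0, 0]'

```text
t: 15.3
position: [0.5793, 0.1567, 0.0542]
tcp_rot: [-0.42, 1.529, 0.42]
wrist_force: [-2.2, -0.9, 7.2]
grip_width: 0.0002
```

```bash
python3 look.py g2
```

```text
15.3 lampframe tip [0.0142 0.0207 0.0542] [-2.2 -0.9  7.2] [0.0003 0.0005 0.0002]
```

View pics/g2.png

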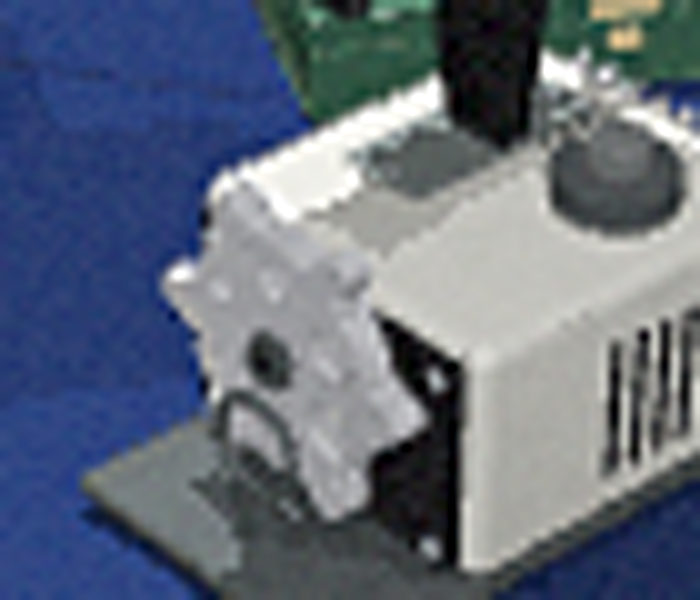

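>>> step_arm --increments '[-10, 0, 0, 0, 0, 0, -35, 0, 0, 0, 0, 0, -60, 0, 0, 0, 0, 0, -60, 35, 0, 0, 0, 0, -60, 60, 0, 0, 0, 0, -60, 60, 0, 0, 0, 0]'

```text
t: 15.85
position: [0.5468, 0.211, 0.1145]
tcp_rot: [-0.421, 1.529, 0.422]
wrist_force: [0.3, 0.2, -0.7]
grip_width: 0.0002
```

```bash
python3 - <<'E'
from h import *
from station import r
import pickle
f,fs=pickle.load(open("f0.pkl","rb")); c=cam(fs)
b=r.grab_frame("side")["img"].astype(float); b=(b+r.grab_frame("side")["img"]+r.grab_frame("side")["img"])/3
outs=[]
for a in (np.load("side_avg0.npy"),b):
    x0,y0=278,160;S=16
    im=cv2.resize(np.clip((a[y0:y0+30,x0:x0+35]-20)*1.4,0,255).astype(np.uint8),None,fx=S,fy=S,interpolation=cv2.INTER_CUBIC)
    outs.append(im.copy())
im=outs[0].copy()
t=np.linspace(0,2*np.pi,60)
for rr,z,col in((.018,.086,(0,0,255)),(.018,.096,(0,255,255)),(.01,.103,(0,255,0))):
    P=np.c_[.0156+rr*np.cos(t),-.027+rr*np.sin(t),0*t+z]
    uv=((proj(c,lampfun(*POSE)(P))-[x0,y0]+.5)*S).astype(np.int32); cv2.polylines(im,[uv],True,col,1)
cv2.imwrite("pics/btn.png",cv2.resize(np.hstack([outs[0],im]),(800,343))); cv2.imwrite("pics/btnb.png",outs[1])
E
```

```text
(no output)
```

View pics/btn.png

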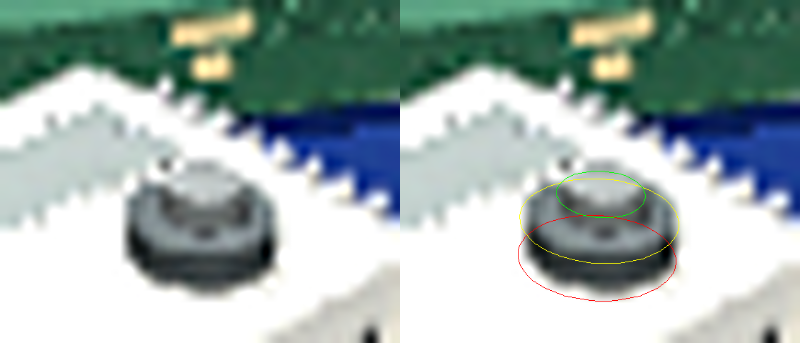

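View pics/btnb.png

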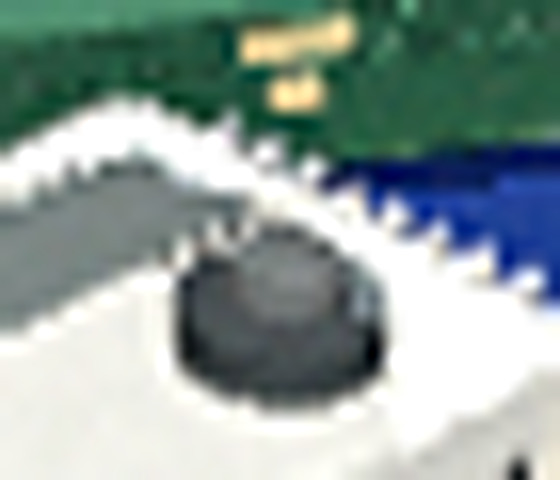

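```bash
python3 - <<'E'
from h import *
from station import r
s=r.read_state(); print(s["t"],delta(s,tgt(.0145,-.0275,.079),Rt(1)))
E
```

```text
16.0 (array([ 3.490e+01, -1.079e+02,  1.000e-01]), array([0.001 , 0.0004, 0.0002]))
```

>>> step_arm --increments '[0, -36, 0, 0, 0, 0, 0, -72, 0, 0, 0, 0, 0, -100, 0, 0, 0, 0, 8, -108, 0, 0, 0, 0, 22, -108, 0, 0, 0, 0, 32, -108, 0, 0, 0, 0, 35, -108, 0, 0, 0, 0, 35, -108, 0, 0, 0, 0]'

```text
t: 16.67
position: [0.6031, 0.1155, 0.0774]
tcp_rot: [-0.42, 1.532, 0.421]
wrist_force: [-0.2, -0.9, 1.1]
grip_width: 0.0002
```

>>> step_arm --increments '[0, 0, 0, 0, 0, 0, 0, 0, 0, 0, 0, 0]'

```text
t: 16.83
position: [0.6039, 0.1159, 0.0791]
tcp_rot: [-0.421, 1.529, 0.42]
wrist_force: [-0.0, -0.2, 0.0]
grip_width: 0.0004
```

>>> step_arm --increments '[0.5, 0, 0, 0, 0, 0, 1, 0, 0, 0, 0, 0, 1, 0, 0, 0, 0, 0]'

```text
t: 17.08
position: [0.6038, 0.1156, 0.0778]
tcp_rot: [-0.42, 1.529, 0.42]
wrist_force: [0.5, -1.2, -0.3]
grip_width: 0.0004
```

>>> step_arm --increments '[0.5, 0, 0, 0, 0, 0, 1, 0, 0, 0, 0, 0, 1, 0, 0, 0, 0, 0]'

```text
t: 17.33
position: [0.6037, 0.1155, 0.0765]
tcp_rot: [-0.42, 1.53, 0.42]
wrist_force: [-0.1, -0.1, 0.5]
grip_width: 0.0004
```

>>> step_arm --increments '[0.5, 0, 0, 0, 0, 0, 0.7, 0, 0, 0, 0, 0, 0.7, 0, 0, 0, 0, 0]'

```text
t: 17.58
position: [0.6037, 0.1154, 0.0758]
tcp_rot: [-0.42, 1.53, 0.42]
wrist_force: [-0.1, 0.4, -0.9]
grip_width: 0.0002
```

>>> step_arm --increments '[0.5, 0, 0, 0, 0, 0, 0.7, 0, 0, 0, 0, 0, 0.7, 0, 0, 0, 0, 0]'

```text
t: 17.83
position: [0.6038, 0.1154, 0.0752]
tcp_rot: [-0.42, 1.53, 0.42]
wrist_force: [-0.2, 0.2, 0.9]
grip_width: 0.0005
```

>>> step_arm --increments '[0, 0, 0, 0, 0, 0]'

```text
t: 17.92
position: [0.6038, 0.1154, 0.0752]
tcp_rot: [-0.42, 1.53, 0.42]
wrist_force: [-0.8, 0.2, 0.4]
grip_width: 0.0006
```

>>> step_arm --increments '[0.5, 0, 0, 0, 0, 0, 0.7, 0, 0, 0, 0, 0]'

```text
t: 18.08
position: [0.6038, 0.1154, 0.0745]
tcp_rot: [-0.42, 1.529, 0.42]
wrist_force: [-0.1, 0.1, 1.4]
grip_width: 0.0004
```

>>> step_arm --increments '[0, 0, 0, 0, 0, 0]'

```text
t: 18.17
position: [0.6038, 0.1154, 0.0745]
tcp_rot: [-0.42, 1.529, 0.42]
wrist_force: [0.7, -0.5, 1.0]
grip_width: 0.0002
```

>>> step_arm --increments '[-8, 0, 0, 0, 0, 0, -30, 0, 0, 0, 0, 0, -60, 0, 0, 0, 0, 0, -95, 0, 0, 0, 0, 0, -100, 36, 0, 0, 0, 0, -100, 76, 0, 0, 0, 0, -100, 110, 0, 0, 0, 0, -100, 130, 0, 0, 0, 0]'

```text
t: 18.83
position: [0.5356, 0.2294, 0.1754]
tcp_rot: [-0.42, 1.529, 0.421]
wrist_force: [0.6, 0.2, 0.2]
grip_width: 0.0004
```

```bash
python3 look.py z1 6; python3 - <<'E'
from fitrun import *
f,fs=pickle.load(open("f0.pkl","rb")); analyse(np.load("pics/z1.npy"),cam(fs))
t=r.grab_frame("top"); 
for n in("side","top"):
    for k in("specimen","dish","felt_pen"): print(n,k,[(round(a["p"],2),a["box"]) for a in r.masks_of(n,k)[:1]])
cv2.imwrite("pics/z1t.png",t["img"])
E
```

```text
18.83 lampframe tip [0.0137 0.1055 0.1754] [0.6 0.2 0.2] [ 0.0013  0.0007 -0.0003]
0 [18.2764, 7.8291, 0.0, 0.001, [156.0, 146.0, 33.0, 6.0, 152.0], 174, 52.2361, 10.5732]
1 [18.3614, 7.9142, 0.0, 0.001, [157.0, 155.0, 31.0, -3.0, 40.0], 174, 52.2361, 10.5732]
2 [19.2966, 8.8494, 0.0, 0.001, [157.0, 165.0, 18.0, -5.0, 128.0], 174, 52.2361, 10.5732]
3 [20.2059, 9.7587, 0.0, 0.001, [158.0, 149.0, 21.0, 10.0, 116.0], 174, 52.2361, 10.5732]
4 [20.3813, 9.9341, 0.0, 0.001, [158.0, 139.0, 26.0, 18.0, 135.0], 174, 52.2361, 10.5732]
5 [19.9276, 9.4804, 0.0, 0.001, [158.0, 130.0, 35.0, 22.0, 148.0], 174, 52.2361, 10.5732]
side specimen [(0.79, [222.0, 228.6, 235.8, 248.8])]
side dish [(0.5, [213.6, 169.3, 238.0, 181.0])]
side felt_pen [(0.79, [239.5, 284.7, 299.5, 310.9])]
top specimen [(0.65, [262.7, 231.2, 289.2, 248.1])]
top dish []
top felt_pen [(0.93, [340.5, 188.8, 375.7, 236.0])]
```

View pics/z1.png

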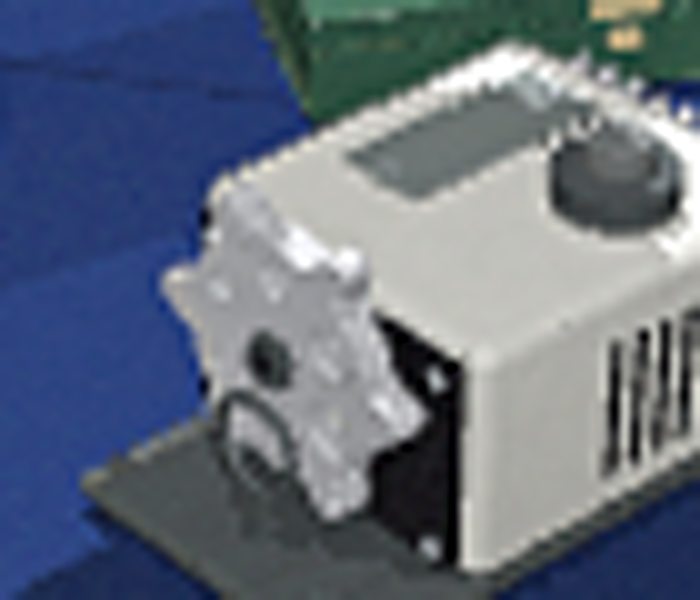

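```bash
python3 -c "
from station import r
print(r.read_state()['t'],r.sign_off())"
```

```text
the job is handed in; nothing more can be done
19.4833 None
```

I turned the wheel three clicks so the smallest hole is behind the exit ring, then pressed the button once all the way and let it go. I handed in at 19.5 s with the arm clear of everything. I never saw the lamp lit, because the pinhole cannot be seen from either camera, so the lit state rests on the button force readings.

- **Wheel:** A model of the hole pattern matched the pictures in the order stop 3, 4, 5, then 0 (smallest hole). The last picture on its own separates stop 0 from stop 1 only narrowly; the whole sequence points clearly to stop 0.
- **First flicks:** The fingers really end about 32 mm above the reported tool tip, so the first flick passed over the wheel. The second rode up on a lobe, which snapped back. I then lowered the approach.
- **Button:** The press ended on a hard stop. It peaked at 65 N, which was harder than needed but under the 120 N wrist limit.
    - Afterwards I touched the housing top lightly (about 7 N) to check heights, and then the button (about 1 N, roughly 1 mm).
    - These readings suggest a spring of about 0.75 N/mm that reaches full travel before the hard stop, so I take the press as complete.
    - They do not agree exactly: the height measured from the housing top put the stop about 2 mm above where I expected it.
- **Surroundings:** In the last side view the lamp stood where it had been. Both cameras found the rock and the pen where they started, to within 2–3 pixels. The side camera also found the dish in place; the top camera did not report it.

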